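Empty the tray's stones through the spoil bin's flap and park the scoop

TASK

Clear the stones out of the white cleaning tray: gather all of them in the yellow scoop, carry the scoop to the clear spoil bin, press the bin's spring-loaded flap open with the scoop's front lip and tip all the stones in (keep the fingers off the flap). Then set the empty scoop down on the narrow raised rest, upright, balanced, with the bar square across under its balance point and the flap shut behind you. Leave the wooden relic, the brush and the jar where they are; put back in the scoop and tip in any stone that goes astray.

Things in the scene. Friction and masses are not known exactly. Their poses are not given: they have to be found in the camera images.
- stone1: brown stone lump: round from above, 25 mm across at mid-height, flat foot 18 mm across, 20 mm high, about 22 g. Origin: centre of its foot; z points out of its top (its middle lies 10 mm along z). Starts upright on the tray floor, 25 mm or more from the others. May be absent (no pose).
- stone2: brown stone lump: round from above, 25 mm across at mid-height, flat foot 18 mm across, 20 mm high, about 22 g. Origin: centre of its foot; z points out of its top (its middle lies 10 mm along z). Starts upright on the tray floor, 25 mm or more from the others. May be absent (no pose).
- stone3: brown stone lump: round from above, 25 mm across at mid-height, flat foot 18 mm across, 20 mm high, about 22 g. Origin: centre of its foot; z points out of its top (its middle lies 10 mm along z). Starts upright on the tray floor, 25 mm or more from the others. May be absent (no pose).
- stone4: brown stone lump: round from above, 25 mm across at mid-height, flat foot 18 mm across, 20 mm high, about 22 g. Origin: centre of its foot; z points out of its top (its middle lies 10 mm along z). Starts upright on the tray floor, 25 mm or more from the others. May be absent (no pose).
- stone5: brown stone lump: round from above, 25 mm across at mid-height, flat foot 18 mm across, 20 mm high, about 22 g. Origin: centre of its foot; z points out of its top (its middle lies 10 mm along z). Starts upright on the tray floor, 25 mm or more from the others. May be absent (no pose).
- stone6: brown stone lump: round from above, 25 mm across at mid-height, flat foot 18 mm across, 20 mm high, about 22 g. Origin: centre of its foot; z points out of its top (its middle lies 10 mm along z). Starts upright on the tray floor, 25 mm or more from the others. May be absent (no pose).
- tray: white shallow cleaning tray, fixed, 180 mm (its x) by 240 mm (its y); floor 4 mm above the table, rim 4 mm thick and 10 mm high. Origin: centre of its underside, at table height. The stones start about 20 mm or more clear of the rim.
- scoop: yellow open-fronted scoop (small dustpan), 200 g, 120 mm long (x), 100 mm wide (y). Origin: centre of its underside; z up, x to its closed rear. Floor 4 mm thick; side and rear walls 4 mm thick, to 30 mm height; no front wall: the last 13 mm of floor turns up 14 degrees to the lip. Smooth: stones slide on it from about 20 degrees. Starts flat on the table, lip towards the robot.
- scoop_lip (a point): middle of the scoop's front lip edge: (-60.5, 0, 5.5) mm in the scoop's frame, axes as the scoop.
- scoop_grip (a point): grip point in the scoop's black upright tab handle, at (53, 0, 62) mm in the scoop's frame, axes as the scoop. The tab is 14 mm thick (along x), 34 mm wide (along y) and stands on the rear wall, from 30 to 85 mm above the underside. Grip it from above across its 14 mm, firmly (40 N or more).
- scoop_balance (a point): the point of the scoop's underside below the empty scoop's centre of mass: (18.5, 0, 0) mm in the scoop's frame, axes as the scoop.
- bin: spoil bin, fixed: clear walls 6 mm thick, blue top plate; 200 mm (its x) by 180 mm (its y), 140 mm high, floor 6 mm thick. Origin: centre of its underside; z up, x points roughly away from the robot. Its top has an opening 100 mm (x) by 130 mm (y) about the centre, closed by the white flap.
- flap_hinge (a point): middle of the flap's hinge line, level with the bin's top: (48, 0, 140) mm in the bin's frame, axes as the bin; the hinge runs along y. The shut flap is flush with the top, 122 mm wide, and reaches 92 mm from the hinge towards -x (red stripe on its free edge). A scoop coming from the +x side, lip towards -x, presses it down into a chute that carries on the scoop's slope.
- flap (a joint): angle of the flap: 0 shut, grows as its free edge is pressed down into the bin, to 1.25 rad; smooth plastic like the scoop. A spring shuts it: pressed 50 mm from the hinge it starts to open at about 1 N and stands at 0.75 rad at about 2 N.
- rest: the scoop rest, fixed: dark steel foot 90 mm square and 8 mm thick, a 22 mm post, and a black bar on top 40 mm wide (its x), 100 mm long (its y), its top 90 mm above the table. Origin: centre of its foot's underside; axes as the bar.
- rest_top (a point): centre of the top face of the rest's bar, 90 mm above the table, axes as the rest.
- relic: bystander: a dark waterlogged wood slat, 150 x 16 x 8 mm, lying on the table, long side along its x. Origin: centre of its underside.
- brush: bystander: a brush with a red handle lying on the table, along its x. Origin: under its middle.
- jar: bystander: a lidded sample jar, 60 mm across, 70 mm high. Origin: centre of its underside.

How it is judged:
On the way, in this order (a step that is already met when the one before it is completed fails the run):
1. all the stones lie in the scoop together (x of stone1 in the frame of scoop between -0.058 and 0.058 m and y of stone1 in the frame of scoop between -0.05 and 0.05 m and z of stone1 in the frame of scoop between -0.002 and 0.065 m and x of stone2 in the frame of scoop between -0.058 and 0.058 m and y of stone2 in the frame of scoop between -0.05 and 0.05 m and z of stone2 in the frame of scoop between -0.002 and 0.065 m and x of stone3 in the frame of scoop between -0.058 and 0.058 m and y of stone3 in the frame of scoop between -0.05 and 0.05 m and z of stone3 in the frame of scoop between -0.002 and 0.065 m and x of stone4 in the frame of scoop between -0.058 and 0.058 m and y of stone4 in the frame of scoop between -0.05 and 0.05 m and z of stone4 in the frame of scoop between -0.002 and 0.065 m and x of stone5 in the frame of scoop between -0.058 and 0.058 m and y of stone5 in the frame of scoop between -0.05 and 0.05 m and z of stone5 in the frame of scoop between -0.002 and 0.065 m and x of stone6 in the frame of scoop between -0.058 and 0.058 m and y of stone6 in the frame of scoop between -0.05 and 0.05 m and z of stone6 in the frame of scoop between -0.002 and 0.065 m), for 0.2 s.
2. the scoop itself presses the flap open (beyond 0.4 rad) (value of joint flap above 0.4 rad and contact force between scoop and flap above 0.2 N), for 0.1 s.
At the end, for the whole second after the job is handed in: Every stone present is inside the bin below the flap, the flap is shut (under 0.1 rad), and the scoop rests still on the bar of the rest: level within 0.08 rad, bar square across it within 0.2 rad, its balance point within 16 mm of the bar's middle across the bar and within 25 mm along it (x of stone1 in the frame of bin between -0.1 and 0.1 m and y of stone1 in the frame of bin between -0.09 and 0.09 m and z of stone1 in the frame of bin between 0 and 0.125 m and x of stone2 in the frame of bin between -0.1 and 0.1 m and y of stone2 in the frame of bin between -0.09 and 0.09 m and z of stone2 in the frame of bin between 0 and 0.125 m and x of stone3 in the frame of bin between -0.1 and 0.1 m and y of stone3 in the frame of bin between -0.09 and 0.09 m and z of stone3 in the frame of bin between 0 and 0.125 m and x of stone4 in the frame of bin between -0.1 and 0.1 m and y of stone4 in the frame of bin between -0.09 and 0.09 m and z of stone4 in the frame of bin between 0 and 0.125 m and x of stone5 in the frame of bin between -0.1 and 0.1 m and y of stone5 in the frame of bin between -0.09 and 0.09 m and z of stone5 in the frame of bin between 0 and 0.125 m and x of stone6 in the frame of bin between -0.1 and 0.1 m and y of stone6 in the frame of bin between -0.09 and 0.09 m and z of stone6 in the frame of bin between 0 and 0.125 m and value of joint flap below 0.1 rad and x of scoop_balance in the frame of rest_top between -0.016 and 0.016 m and y of scoop_balance in the frame of rest_top between -0.025 and 0.025 m and z of scoop_balance in the frame of rest_top between -0.004 and 0.004 m and angle between scoop's own z axis and vertical below 0.08 rad and angle between the x axis of scoop and the x axis of rest, either way round below 0.2 rad and linear speed of scoop below 0.01 m/s); the robot touches nothing.
It fails at once if the relic is displaced by more than 20 mm (distance of relic from where it was at the start of the episode above 0.02 m).
It fails at once if the brush is displaced by more than 20 mm (distance of brush from where it was at the start of the episode above 0.02 m).
It fails at once if the jar is displaced by more than 20 mm (distance of jar from where it was at the start of the episode above 0.02 m).
It fails at once if the fingers push on the flap (contact force between the fingers and flap above 1.5 N).
Of stone1, stone2, stone3, stone4, stone5, stone6 only 4 to 6 are there at a start; the rules pass over those that are not, and their reading is None.
At some moment in a run one of stone1, stone2, stone3, stone4, stone5, stone6 may be knocked a few centimetres aside while the robot is not near it.
It also fails if it takes over 210 s, if anything falls off the work surface, if the arm or the gripper's body presses on something with over 40 N, if the wrist force passes 120 N, or if a joint passes its speed limit or range.

ROBOT

A 6-joint arm with a two-finger parallel gripper is mounted at the origin on the work surface. World frame = base frame: x ahead of the robot, y to its left, z up, the work surface at z = 0. Lengths are in m, angles in rad, forces in N, time in s.
With the tool pointing down it reaches from about 0.35 to 0.925 m from the base axis. Payload 6.4 kg.
Tool frame: the origin (TCP) lies between the finger pads; the fingertips stand 14 mm ahead of it and the grasp point (between the pads) lies 5 mm behind it (ctrl.tip_extent is the distance from the TCP to the fingertips, in m); z points along the fingers, y is the line along which they close (so a half turn about z gives the same grasp; the last joint's range is limited). The gripper opens to 94 mm and grips with 3 to 60 N. Pads are 16 mm wide; open, the fingers measure 119 mm over their backs; the gripper's body (75 mm by 177 mm) begins 78 mm behind the grasp point.
Start: joints at [1.044, 0.245, 1.558, -0, 1.339, -0.174], TCP at [0.225, 0.61, 0.219] pointing down, gripper open.
Joint ranges: [-3.13, 3.13], [-1.02, 2.26], [0.13, 2.54], [-0.95, 4.09], [0.21, 2.88], [-2.74, 2.74]. Speed limits (rad/s): [2.57, 2.57, 3.14, 3.14, 3.14, 3.14].

INTERFACE

Orientations are given as a unit quaternion [w, x, y, z].
In Python, from workcell import ctrl, vision, ticket gives the robot as it stands.
- The arm moves only by the tool apply_moves, never from a script. Its argument "commands" is a list that holds one entry, the list of rows, each a list of 4 numbers: the shift along the tool's x, y, z as a fraction of full scale, then the turn about the tool's z as a fraction of full scale. A call has 1 to 12 rows; each row is the pose to reach, as a shift and turn from the pose commanded when the call began, along the tool's axes at that moment; what a row does not reach only later rows make up. Full scale, the value 1, is 300 mm for a shift and 90 degrees for a turn. A row lasts 1/12 s, in which the tool goes at most 41.7 mm and 7.16 degrees, less where a joint would pass 70% of its speed; a pose out of reach is approached as far as the arm can. A call with a number of a shift or a turn outside -1 to 1 is refused whole. A call with a gripper value outside its range is refused whole. "jaw" is the finger opening in mm, from 0 to 94, set as the call begins (left out, the last holds). The fingers move at their own pace and stop on an object; "grip_force" is the grip in N (left out, the last holds). Time passes only in rows, so rows that repeat a pose let the fingers close. It gives the time, the measured TCP pose, the force, the opening and the grip force at its end, in the units of the state.
- ctrl.read_state(): the state, without advancing time (a new reading comes with each control period).
- vision.snapshot(name): name is "side" or "top"; returns a dict with "color" (480x640x3 uint8, red, green, blue), "range_z" (480x640 float32, m along the optical axis (not along the pixel's ray), 0 where there is no reading), "fx", "fy", "cx", "cy" (pixels), "k1" (the pictures are not rectified: a ray, as slopes to the right and down, at radius r is drawn at 1 + k1 r^2 times it, then the intrinsics apply), "rvec" (rotation vector, rad) and "tvec" (3), from world to camera coordinates, as OpenCV has them. Camera axes: x right, y down, z forward; pixel columns grow to the right and rows downward; lengths in m; the calibration is good to about 2 mm. A picture is of the moment at which its call begins.
- ticket.job_done(): hands the job in; it is judged then, once.
Trained networks look in the newest picture that a camera, given by its name, has taken for a name from the list of things; names that differ only in an ending like _2 or _b are one class to them, and where a whole thing is asked for, a point or a joint stands for the part that bears it (a point fixed in the world has none). Each returns a list of dicts, best first, with "confidence" (0 to 1); they miss things now and then, are a little off and sometimes report something else, mostly with a low value. They report only what shows in the picture. A call takes as long as a camera call.
- vision.search_frame(camera, name): "location" ([row, column] in pixels, amid what is visible of it).
- vision.place_of(camera, name): "location" ([row, column] in pixels: a listed point, or the origin of a listed thing).
The state is a dict: "time": time; "qpos": joint angles; "joint_velocities": joint speeds; "effort": joint torques, N m; "ee_pos": TCP position; "eef_rot": TCP orientation; "contact_force": force on the tool from outside, world axes, zero at the start; "wrist_torque": the same for the moment, N m; "finger_gap": finger opening in m; "gripper_force": force on a finger pad.
Only numpy, scipy, OpenCV 4.12 (cv2) and the standard library are available. Lean on these libraries where they do the work, as an engineer would, in place of code of your own. Each camera call takes 0.05 s, during which the arm holds its last target. There are 200 camera calls.

## Working session

There is one attempt and no reset: what is moved stays moved. The work goes in short steps, Python scripts to look and compute and a tool call to move; the robot and the scene stay as the last step left them, time stands still between calls to the robot, and variables do not carry over. Pictures are saved under pics/ and viewed, at most 14 in all, crops included, and the job is handed in when it is done.

Besides the shell and the picture viewer there is one more tool, called after ">>>" by a JSON object that holds its "method" and its "body", one argument or row to a line. apply_moves: Moves the arm, as the interface text tells. Its arguments: {"type":"object","properties":{"commands":{"type":"array"},"jaw":{"type":"number"},"grip_force":{"type":"number"}},"required":["commands"]}

```bash
ls; mkdir -p pics
cat > h.py <<'E'
import numpy as np, cv2
from workcell import ctrl, vision, ticket
def snap(n):
    s=vision.snapshot(n); s['R']=cv2.Rodrigues(np.array(s['rvec'],float))[0]; s['t']=np.array(s['tvec'],float).ravel(); return s
def ray(s,rc):
    x=(rc[1]-s['cx'])/s['fx']; y=(rc[0]-s['cy'])/s['fy']; a,b=x,y
    for _ in range(10):
        k=1+s['k1']*(a*a+b*b); a,b=x/k,y/k
    return np.array([a,b,1.])
def at_z(s,rc,z):
    C=-s['R'].T@s['t']; d=s['R'].T@ray(s,rc); return C+d*(z-C[2])/d[2]
def depth_pt(s,rc):
    r,c=int(round(rc[0])),int(round(rc[1])); w=s['range_z'][max(r-2,0):r+3,max(c-2,0):c+3]; w=w[w>0]
    return s['R'].T@(ray(s,rc)*np.median(w)-s['t']) if len(w) else None
def save(s,f): cv2.imwrite('pics/'+f,s['color'][:,:,::-1])
def tool(p,yaw=None):
    "shift fractions in tool axes to world point p"
    st=ctrl.read_state(); from scipy.spatial.transform import Rotation as Ro
    q=st['eef_rot']; R=Ro.from_quat([q[1],q[2],q[3],q[0]]).as_matrix()
    return R.T@(np.array(p)-st['ee_pos'])/0.3
E
python3 - <<'E'
from h import *
np.set_printoptions(precision=4,suppress=True)
st=ctrl.read_state(); print(st['ee_pos'],st['eef_rot'],ctrl.tip_extent)
for c in ('top','side'):
    s=snap(c); save(s,c+'0.png'); print(c,-s['R'].T@s['t'])
    Z=dict(scoop=0,scoop_lip=.0055,scoop_grip=.062,tray=0,bin=0,flap_hinge=.14,rest_top=.09,relic=0,brush=0,jar=0,stone1=.004)
    for n,z in Z.items():
        for d in vision.place_of(c,n)[:7 if n=='stone1' else 1]:
            print(n,round(d['confidence'],2),np.round(d['location']),at_z(s,d['location'],z)[:2])
E
```

```text
pics
[0.2243 0.6095 0.2184] [-0.0003  0.1755  0.9845 -0.0009] 0.014
top [0.4022 0.0331 1.0777]
scoop 0.64 [326. 328.] [0.4373 0.0166]
scoop_lip 0.74 [358. 331.] [0.3747 0.0117]
scoop_grip 0.73 [298. 332.] [0.4899 0.0105]
tray 0.87 [284. 193.] [0.5191 0.2994]
bin 0.71 [308. 481.] [ 0.4755 -0.2997]
flap_hinge 0.71 [284. 513.] [ 0.5103 -0.3183]
rest_top 0.6 [202. 349.] [ 0.6746 -0.0205]
relic 0.81 [197. 443.] [ 0.7138 -0.2267]
brush 0.84 [171. 250.] [0.7658 0.189 ]
stone1 0.68 [323. 167.] [0.4385 0.3474]
stone1 0.59 [270. 184.] [0.5487 0.3195]
stone1 0.56 [302. 204.] [0.4832 0.2736]
stone1 0.56 [250. 206.] [0.5912 0.2737]
stone1 0.44 [287. 152.] [0.5117 0.3841]
stone1 0.4 [281. 228.] [0.5259 0.2254]
side [0.4403 0.9125 0.6092]
scoop 0.64 [282. 393.] [0.4337 0.018 ]
scoop_lip 0.69 [279. 422.] [0.3754 0.0063]
scoop_grip 0.81 [257. 366.] [0.4934 0.0298]
tray 0.67 [378. 330.] [0.5223 0.3096]
bin 0.48 [356. 296.] [0.5864 0.2702]
flap_hinge 0.97 [159. 374.] [ 0.5089 -0.3077]
rest_top 0.75 [227. 286.] [ 0.6662 -0.0118]
relic 0.45 [215. 293.] [ 0.7016 -0.2391]
brush 0.81 [320. 216.] [0.7526 0.2015]
jar 0.86 [261. 229.] [0.7936 0.002 ]
stone1 0.75 [366. 362.] [0.4727 0.2783]
stone1 0.65 [357. 293.] [0.5893 0.2766]
stone1 0.61 [403. 378.] [0.4405 0.3536]
stone1 0.57 [381. 311.] [0.5503 0.326 ]
stone1 0.52 [412. 326.] [0.5169 0.3839]
stone1 0.4 [215. 290.] [ 0.7073 -0.2285]
```

View pics/top0.png

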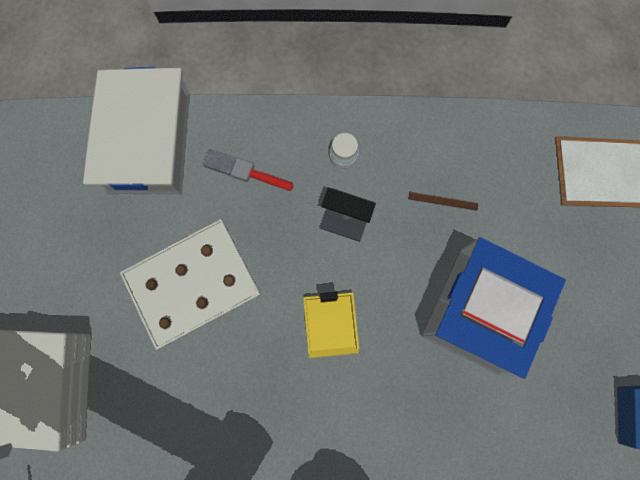

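View pics/side0.png

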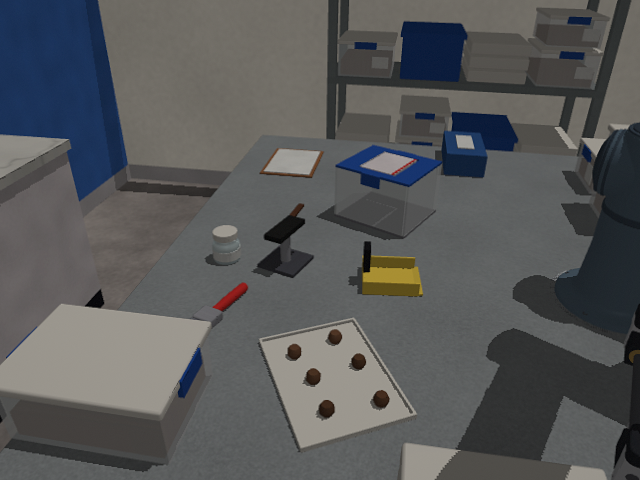

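```bash
cat >> h.py <<'E'
def blobs(s,mask,amin):
    n,l,st,c=cv2.connectedComponentsWithStats(mask.astype(np.uint8)); return [(l==i,st[i,4],c[i]) for i in range(1,n) if st[i,4]>=amin]
def rect(s,m,z):
    cs,_=cv2.findContours(m.astype(np.uint8),cv2.RETR_EXTERNAL,cv2.CHAIN_APPROX_NONE)
    P=np.array([at_z(s,(p[0][1],p[0][0]),z)[:2] for p in max(cs,key=len)],np.float32)*1000
    return cv2.minAreaRect(P), cv2.boxPoints(cv2.minAreaRect(P))
def stones(s,z=.014):
    h=cv2.cvtColor(s['color'],cv2.COLOR_RGB2HSV); r,g,b=[s['color'][:,:,i].astype(int) for i in range(3)]
    return [(at_z(s,(c[1],c[0]),z)[:2],a) for m,a,c in blobs(s,(r-b>25)&(r<140)&(r-g>15)&(r-g<75)&(g-b<40),25)]
E
python3 - <<'E'
from h import *
np.set_printoptions(precision=4,suppress=True)
s=snap('top'); r,g,b=[s['color'][:,:,i].astype(int) for i in range(3)]
for p,a in stones(s): print('stone',p,a)
M=dict(yellow=((r>120)&(g>100)&(b<90),.03),black=((r<35)&(g<35)&(b<35),.09),white=((r>160)&(b>160)&(g>160),.14),blue=((b>110)&(r<60),.14),red=((r>150)&(g<60)&(b<60),.14))
for k,(m,z) in M.items():
    for mm,a,c in blobs(s,m,60):
        if 120<c[1]<400 and 250<c[0]<600:
            R,B=rect(s,mm,z); print(k,a,c,R,B.round().tolist())
E
```

```text
stone [ 0.7718 -0.5524] 884
stone [ 0.7011 -0.2224] 421
stone [0.5888 0.2715] 73
stone [0.5474 0.3231] 72
stone [0.527 0.222] 78
stone [0.5157 0.3848] 60
stone [0.4799 0.2768] 60
stone [0.4376 0.3514] 70
yellow 2953 [330.5777 325.9465] ((439.5807189941406, 13.06197738647461), (120.6709213256836, 100.73575592041016), 6.238155841827393) [[374.0, 57.0], [385.0, -44.0], [505.0, -30.0], [494.0, 70.0]]
black 594 [348.1077 204.8771] ((669.0552978515625, -17.291954040527344), (96.05609893798828, 40.647621154785156), 71.7403793334961) [[635.0, -57.0], [673.0, -69.0], [703.0, 22.0], [665.0, 35.0]]
white 450 [344.6244 144.5778] ((773.4259033203125, -8.65481948852539), (46.626304626464844, 44.61494064331055), 43.338951110839844) [[741.0, -8.0], [772.0, -41.0], [806.0, -9.0], [775.0, 24.0]]
white 2911 [502.9677 304.259 ] ((473.9545593261719, -297.7056579589844), (121.17923736572266, 82.14513397216797), 63.97038269042969) [[410.0, -334.0], [484.0, -370.0], [537.0, -261.0], [464.0, -225.0]]
blue 6760 [500.3916 308.3015] ((469.48388671875, -295.2386169433594), (187.52862548828125, 199.80262756347656), 63.94477081298828) [[339.0, -336.0], [518.0, -423.0], [600.0, -255.0], [421.0, -167.0]]
red 259 [270.5714 179.4247] ((702.8319091796875, 130.0697479248047), (83.36851501464844, 11.958375930786133), 69.31322479248047) [[683.0, 93.0], [694.0, 89.0], [723.0, 167.0], [712.0, 171.0]]
red 113 [492.4248 325.9115] ((433.8838195800781, -278.3593444824219), (119.58832550048828, 3.265913963317871), 63.714237213134766) [[406.0, -331.0], [409.0, -333.0], [462.0, -225.0], [459.0, -224.0]]
```

```bash
cat > plan.py <<'E'
from h import *
from scipy.spatial.transform import Rotation as Ro
st=ctrl.read_state(); R=Ro.from_quat(np.roll(st['eef_rot'],-1)).as_matrix()
def f(a,b): return (R.T@(np.array(b)-np.array(a))/.3).round(3).tolist()
E
python3 - <<'E'
from plan import *
S=[(.4799,.2768),(.527,.222),(.5474,.3231),(.5888,.2715),(.5157,.3848),(.4376,.3514)]
c=np.array([.4396,.0131]); a=np.radians(6.3); X=np.array([np.cos(a),np.sin(a)]); Y=np.array([-X[1],X[0]])
slots=[c+x*X+y*Y for x,y in [(28,-20),(28,20),(1,-20),(1,20),(-25,-20),(-25,20)] for x,y in [(x/1000,y/1000)]]
p=st['ee_pos']
for s,t in zip(S,slots):
    print('to stone high/low',f(p,[*s,.07]),f(p,[*s,.020]), np.hypot(*(np.array(s)-p[:2])))
    q=[*s,.020]; print('   to slot lift',f(q,[*s,.09]),'high/low',f(q,[*t,.09]),f(q,[*t,.047]),np.hypot(*(t-s)))
    p=np.array([*t,.047])
E
```

```text
to stone high/low [-1.182, -0.748, 0.498] [-1.182, -0.748, 0.665] 0.41974128630373797
   to slot lift [0.0, -0.0, -0.233] high/low [-0.291, -0.889, -0.233] [-0.291, -0.889, -0.09] 0.28069476098717544
to stone high/low [0.08, 0.772, -0.077] [0.08, 0.772, 0.09] 0.2328847745709493
   to slot lift [0.0, -0.0, -0.233] high/low [-0.021, -0.653, -0.233] [-0.021, -0.653, -0.09] 0.1959375028996325
to stone high/low [0.074, 0.993, -0.077] [0.074, 0.993, 0.09] 0.2985758988353681
   to slot lift [0.0, -0.0, -0.233] high/low [-0.053, -1.152, -0.233] [-0.053, -1.152, -0.09] 0.3459645187636256
to stone high/low [-0.136, 1.038, -0.077] [-0.136, 1.038, 0.09] 0.3141617058553027
   to slot lift [0.0, -0.0, -0.233] high/low [0.196, -0.919, -0.233] [0.196, -0.919, -0.09] 0.28188686612172437
to stone high/low [0.163, 1.189, -0.077] [0.163, 1.189, 0.09] 0.36010562674438756
   to slot lift [0.0, -0.0, -0.233] high/low [-0.145, -1.347, -0.233] [-0.145, -1.347, -0.09] 0.4065005705406581
to stone high/low [0.351, 1.153, -0.077] [0.351, 1.153, 0.09] 0.3615130816037869
   to slot lift [0.0, -0.0, -0.233] high/low [-0.292, -1.033, -0.233] [-0.292, -1.033, -0.09] 0.32213908701437133
```

>>> {"method": "apply_moves", "body": {
  "commands": [
    [[-0.4, -0.25, 0.1, 0], [-0.8, -0.5, 0.3, 0], [-0.98, -0.62, 0.4, 0], [-0.98, -0.62, 0.4, 0], [-0.98, -0.62, 0.4, 0], [-0.98, -0.62, 0.4, 0], [-0.98, -0.62, 0.4, 0], [-0.98, -0.62, 0.4, 0], [-0.98, -0.62, 0.4, 0], [-0.98, -0.62, 0.4, 0]]
  ],
  "jaw": 42,
  "grip_force": 20
}}

```text
time: 2.08
ee_pos: [0.4378, 0.3294, 0.0972]
eef_rot: [-0.001, 0.178, 0.984, -0.002]
contact_force: [-0.5, 0.4, -0.1]
finger_gap: 0.0421
gripper_force: 0.0
```

>>> {"method": "apply_moves", "body": {
  "commands": [
    [[-0.202, -0.128, 0.1, 0], [-0.202, -0.128, 0.1, 0], [-0.202, -0.128, 0.1, 0], [-0.202, -0.128, 0.265, 0], [-0.202, -0.128, 0.265, 0], [-0.202, -0.128, 0.265, 0]]
  ]
}}

```text
time: 2.58
ee_pos: [0.4786, 0.2773, 0.0194]
eef_rot: [-0.001, 0.175, 0.985, -0.001]
contact_force: [1.0, 0.5, 1.7]
finger_gap: 0.0418
gripper_force: 0.0
```

>>> {"method": "apply_moves", "body": {
  "commands": [
    [[0, 0, 0, 0], [0, 0, 0, 0], [0, 0, 0, 0], [0, 0, -0.233, 0], [-0.291, -0.889, -0.233, 0], [-0.291, -0.889, -0.233, 0], [-0.291, -0.889, -0.233, 0], [-0.291, -0.889, -0.233, 0], [-0.291, -0.889, -0.233, 0], [-0.291, -0.889, -0.233, 0], [-0.291, -0.889, -0.09, 0], [-0.291, -0.889, -0.09, 0]]
  ],
  "jaw": 10
}}

```text
time: 3.58
ee_pos: [0.4682, -0.0062, 0.0455]
eef_rot: [-0.001, 0.178, 0.984, -0.0]
contact_force: [-0.7, 0.5, -0.7]
finger_gap: 0.024
gripper_force: 20.0
```

>>> {"method": "apply_moves", "body": {
  "commands": [
    [[0, 0, 0, 0], [0, 0, 0, 0], [0, 0, -0.1, 0], [0.08, 0.772, -0.1, 0], [0.08, 0.772, -0.1, 0], [0.08, 0.772, -0.1, 0], [0.08, 0.772, -0.1, 0], [0.08, 0.772, -0.1, 0], [0.08, 0.772, -0.1, 0], [0.08, 0.772, 0.087, 0], [0.08, 0.772, 0.087, 0], [0.08, 0.772, 0.087, 0]]
  ],
  "jaw": 42
}}

```text
time: 4.58
ee_pos: [0.5258, 0.2248, 0.0198]
eef_rot: [-0.001, 0.174, 0.985, -0.0]
contact_force: [0.0, 0.0, -0.8]
finger_gap: 0.0423
gripper_force: 0.0
```

>>> {"method": "apply_moves", "body": {
  "commands": [
    [[0, 0, 0, 0], [0, 0, 0, 0], [0, 0, 0, 0], [0, 0, -0.233, 0], [-0.021, -0.653, -0.233, 0], [-0.021, -0.653, -0.233, 0], [-0.021, -0.653, -0.233, 0], [-0.021, -0.653, -0.233, 0], [-0.021, -0.653, -0.233, 0], [-0.021, -0.653, -0.09, 0], [-0.021, -0.653, -0.09, 0], [-0.021, -0.653, -0.09, 0]]
  ],
  "jaw": 10
}}

```text
time: 5.58
ee_pos: [0.4636, 0.0359, 0.047]
eef_rot: [-0.002, 0.176, 0.984, 0.0]
contact_force: [0.7, -1.1, -0.4]
finger_gap: 0.0239
gripper_force: 20.0
```

Run:
```python
from h import *
s=snap('top'); save(s,'t1.png')
for p,a in stones(s): print('stone',p,a)
print(ctrl.read_state()['finger_gap'])
cv2.imwrite('pics/t1c.png',cv2.resize(s['color'][200:400,100:400,::-1],(750,500)))
```

```text
stone [ 0.77155812 -0.5500239 ] 827
stone [ 0.70102319 -0.2228668 ] 431
stone [0.58852081 0.27152259] 77
stone [0.54749416 0.32320643] 75
stone [0.51582498 0.38474282] 60
stone [0.43736055 0.35114459] 73
0.023699055703316364
```

View pics/t1c.png

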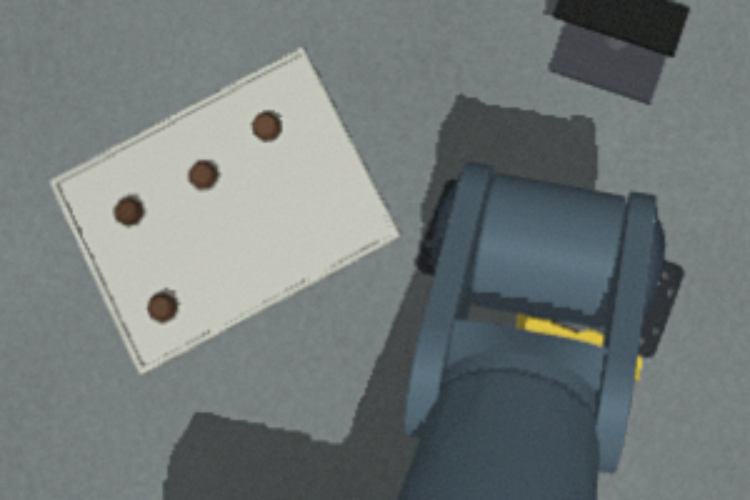

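>>> {"method": "apply_moves", "body": {
  "commands": [
    [[0, 0, 0, 0], [0, 0, -0.1, 0], [0.074, 0.993, -0.1, 0], [0.074, 0.993, -0.1, 0], [0.074, 0.993, -0.1, 0], [0.074, 0.993, -0.1, 0], [0.074, 0.993, -0.1, 0], [0.074, 0.993, -0.1, 0], [0.074, 0.993, -0.1, 0], [0.074, 0.993, -0.1, 0], [0.074, 0.993, 0.089, 0], [0.074, 0.993, 0.089, 0]]
  ],
  "jaw": 42
}}

```text
time: 6.63
ee_pos: [0.5462, 0.3244, 0.0193]
eef_rot: [-0.001, 0.174, 0.985, -0.001]
contact_force: [-0.8, 0.2, -1.0]
finger_gap: 0.0419
gripper_force: 0.0
```

Run:
```python
from h import *
s=snap('top'); cv2.imwrite('pics/t2c.png',cv2.resize(s['color'][270:370,280:400,::-1],(600,500)))
r,g,b=[s['color'][:,:,i].astype(int) for i in range(3)]
for mm,a,c in blobs(s,(r>120)&(g>100)&(b<90),300): print(a,rect(s,mm,.03))
for p,a in stones(s): print('stone',p,a)
print(ctrl.read_state()['ee_pos'])
```

```text
2710 (((449.34246826171875, 11.26593017578125), (100.21099090576172, 120.71419525146484), 88.42231750488281), array([[387.62872 , -37.158806],
       [508.29718 , -40.482338],
       [511.0562  ,  59.690666],
       [390.38776 ,  63.0142  ]], dtype=float32))
stone [ 0.77779104 -0.53674322] 652
stone [ 0.7010161  -0.22281081] 438
stone [0.46738538 0.03727076] 83
stone [ 0.46681765 -0.00323421] 75
[0.54625329 0.32382313 0.01871138]
```

View pics/t2c.png

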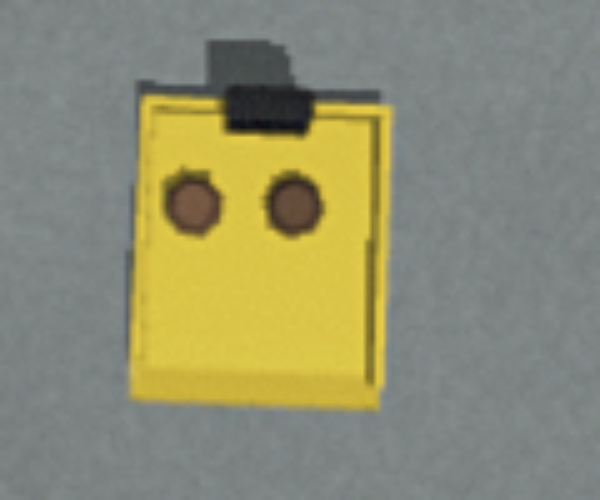

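Run:
```python
from plan import *
S=[(.5474,.3231),(.5888,.2715),(.5157,.3848),(.4376,.3514)]
c=np.array([.449,.011]); a=np.radians(-1.6); X=np.array([np.cos(a),np.sin(a)]); Y=np.array([-X[1],X[0]])
slots=[c+x*X+y*Y for x,y in [(1,-17),(1,17),(-26,-17),(-26,17)] for x,y in [(x/1000,y/1000)]]
p=np.array([.5474,.3231,.07])
for s,t in zip(S,slots):
    print('to stone high/low',f(p,[*s,.08]),f(p,[*s,.020]), np.hypot(*(np.array(s)-p[:2])))
    q=[*s,.020]; print('   to slot lift',f(q,[*s,.09]),'high/low',f(q,[*t,.09]),f(q,[*t,.052]),np.hypot(*(t-s)))
    p=np.array([*t,.052])
```

```text
to stone high/low [0.0, -0.0, -0.033] [-0.0, 0.0, 0.167] 0.0
   to slot lift [0.0, -0.0, -0.233] high/low [-0.071, -1.143, -0.232] [-0.071, -1.142, -0.105] 0.34336620804252727
to stone high/low [-0.117, 1.028, -0.095] [-0.118, 1.028, 0.105] 0.31050863129340384
   to slot lift [0.0, -0.0, -0.233] high/low [0.154, -0.921, -0.232] [0.154, -0.921, -0.105] 0.2800769220473483
to stone high/low [0.206, 1.191, -0.094] [0.205, 1.192, 0.106] 0.36274686857558835
   to slot lift [0.0, -0.0, -0.233] high/low [-0.156, -1.328, -0.232] [-0.156, -1.328, -0.105] 0.4010389178677312
to stone high/low [0.362, 1.133, -0.094] [0.362, 1.134, 0.106] 0.3569854072386541
   to slot lift [0.0, -0.0, -0.233] high/low [-0.326, -1.026, -0.233] [-0.326, -1.026, -0.106] 0.32298924220602787
```

>>> {"method": "apply_moves", "body": {
  "commands": [
    [[0, 0, 0, 0], [0, 0, 0, 0], [0, 0, 0, 0], [0, 0, -0.232, 0], [-0.071, -1.0, -0.232, 0], [-0.071, -1.0, -0.232, 0], [-0.071, -1.0, -0.232, 0], [-0.071, -1.0, -0.232, 0], [-0.071, -1.0, -0.232, 0], [-0.071, -1.0, -0.232, 0], [-0.071, -1.0, -0.232, 0]]
  ],
  "jaw": 10
}}

```text
time: 7.6
ee_pos: [0.4655, 0.0425, 0.0905]
eef_rot: [0.0, 0.175, 0.984, -0.0]
contact_force: [1.4, 0.5, -1.0]
finger_gap: 0.024
gripper_force: 20.0
```

>>> {"method": "apply_moves", "body": {
  "commands": [
    [[0, -0.143, 0, 0], [0, -0.143, 0, 0], [0, -0.143, 0.127, 0], [0, -0.143, 0.127, 0], [0, -0.143, 0.127, 0]]
  ]
}}

```text
time: 8.02
ee_pos: [0.4501, 0.0044, 0.0506]
eef_rot: [-0.002, 0.176, 0.984, 0.0]
contact_force: [-0.6, -0.0, 0.2]
finger_gap: 0.024
gripper_force: 20.0
```

>>> {"method": "apply_moves", "body": {
  "commands": [
    [[0, 0, 0, 0], [0, 0, 0, 0], [0, 0, -0.1, 0], [-0.117, 0.98, -0.095, 0], [-0.117, 0.98, -0.095, 0], [-0.117, 0.98, -0.095, 0], [-0.117, 0.98, -0.095, 0], [-0.117, 0.98, -0.095, 0], [-0.117, 0.98, -0.095, 0], [-0.117, 0.98, -0.095, 0], [-0.117, 0.98, -0.095, 0], [-0.117, 0.98, -0.095, 0]]
  ],
  "jaw": 42
}}

```text
time: 9.02
ee_pos: [0.5874, 0.2707, 0.0816]
eef_rot: [0.001, 0.173, 0.985, 0.001]
contact_force: [-0.1, -0.2, 1.0]
finger_gap: 0.0421
gripper_force: 0.0
```

Run:
```python
from h import *
s=snap('top'); cv2.imwrite('pics/t3c.png',cv2.resize(s['color'][270:370,280:400,::-1],(600,500)))
r,g,b=[s['color'][:,:,i].astype(int) for i in range(3)]
for mm,a,c in blobs(s,(r>120)&(g>100)&(b<90),300): print(a,rect(s,mm,.03))
for p,a in stones(s): print('stone',p,a)
print(ctrl.read_state()['ee_pos'],tool([.5888,.2715,.02]))
```

```text
2607 (((449.3689270019531, 11.268241882324219), (100.18572235107422, 120.71783447265625), 88.3700180053711), array([[387.60956 , -37.087456],
       [508.27856 , -40.52124 ],
       [511.1283  ,  59.62394 ],
       [390.4593  ,  63.057724]], dtype=float32))
stone [ 0.77165031 -0.52323949] 486
stone [ 0.70087178 -0.22312963] 442
stone [0.46754599 0.03746286] 85
stone [ 0.46702169 -0.00341403] 68
stone [0.42060896 0.01998457] 83
[0.58659592 0.26902589 0.08117531] [-0.00382246  0.01017662  0.20392707]
```

>>> {"method": "apply_moves", "body": {
  "commands": [
    [[-0.004, 0.01, 0.0, 0], [-0.004, 0.01, 0.2, 0], [-0.004, 0.01, 0.2, 0], [-0.004, 0.01, 0.2, 0]]
  ]
}}

```text
time: 9.4
ee_pos: [0.5882, 0.2688, 0.0194]
eef_rot: [-0.0, 0.176, 0.984, -0.0]
contact_force: [-0.4, -0.2, 0.4]
finger_gap: 0.0421
gripper_force: 0.0
```

Run:
```python
from plan import *
c=np.array([.449,.011]); a=np.radians(-1.6); X=np.array([np.cos(a),np.sin(a)]); Y=np.array([-X[1],X[0]])
print(st['ee_pos'])
p=st['ee_pos']
for s,t in [((-10,-18),(.5157,.3848)),((-4,11),(.4376,.3514)),((-34,-22),0)]:
    q=c+s[0]/1000*X+s[1]/1000*Y; print(f(p,[*q,.09]),f(p,[*q,.052]))
    if t: print(f([*q,.052],[*t,.08]),f([*q,.052],[*t,.02])); p=[*t,.02]
```

```text
[0.58823308 0.26881955 0.01940243]
[0.149, -1.035, -0.235] [0.149, -1.035, -0.108]
[0.212, 1.313, -0.094] [0.212, 1.313, 0.106]
[-0.2, -1.215, -0.233] [-0.2, -1.215, -0.106]
[0.405, 1.02, -0.094] [0.405, 1.02, 0.106]
[-0.346, -1.157, -0.233] [-0.346, -1.157, -0.106]
```

>>> {"method": "apply_moves", "body": {
  "commands": [
    [[0, 0, 0, 0], [0, 0, 0, 0], [0, 0, 0, 0], [0, 0, -0.235, 0], [0.149, -1.0, -0.235, 0], [0.149, -1.0, -0.235, 0], [0.149, -1.0, -0.235, 0], [0.149, -1.0, -0.235, 0], [0.149, -1.0, -0.235, 0], [0.149, -1.0, -0.235, 0], [0.149, -1.0, -0.235, 0], [0.149, -1.0, -0.235, 0]]
  ],
  "jaw": 10
}}

```text
time: 10.4
ee_pos: [0.4407, 0.0011, 0.0911]
eef_rot: [0.0, 0.177, 0.984, -0.001]
contact_force: [-0.2, -0.1, -0.1]
finger_gap: 0.0241
gripper_force: 20.0
```

>>> {"method": "apply_moves", "body": {
  "commands": [
    [[0, -0.035, 0.0, 0], [0, -0.035, 0.127, 0], [0, -0.035, 0.127, 0], [0, -0.035, 0.127, 0]]
  ]
}}

```text
time: 10.73
ee_pos: [0.4377, -0.0052, 0.0513]
eef_rot: [-0.002, 0.175, 0.984, 0.0]
contact_force: [0.1, -0.8, -0.5]
finger_gap: 0.0239
gripper_force: 20.0
```

>>> {"method": "apply_moves", "body": {
  "commands": [
    [[0, 0, 0, 0], [0, 0, 0, 0], [0, 0, -0.1, 0], [0.212, 1.0, -0.095, 0], [0.212, 1.0, -0.095, 0], [0.212, 1.0, -0.095, 0], [0.212, 1.0, -0.095, 0], [0.212, 1.0, -0.095, 0], [0.212, 1.0, -0.095, 0], [0.212, 1.0, -0.095, 0], [0.212, 1.0, -0.095, 0], [0.212, 1.0, -0.095, 0]]
  ],
  "jaw": 42
}}

```text
time: 11.73
ee_pos: [0.484, 0.3013, 0.0827]
eef_rot: [0.001, 0.173, 0.985, 0.001]
contact_force: [1.1, 0.3, 0.1]
finger_gap: 0.0417
gripper_force: 0.0
```

Run:
```python
from h import *
s=snap('top')
r,g,b=[s['color'][:,:,i].astype(int) for i in range(3)]
for mm,a,c in blobs(s,(r>120)&(g>100)&(b<90),300): print(a,rect(s,mm,.03)[0])
for p,a in stones(s): print('stone',p,a)
print(ctrl.read_state()['ee_pos'],tool([.5157,.3848,.02]))
```

```text
2477 ((449.2436218261719, 11.167251586914062), (100.31685638427734, 120.86046600341797), 88.59573364257812)
stone [ 0.77622335 -0.54045861] 711
stone [ 0.70098694 -0.22277062] 437
stone [ 0.47027093 -0.00334378] 69
stone [0.46761501 0.03762982] 85
stone [0.44324673 0.03339418] 91
stone [ 0.42917996 -0.0228908 ] 83
[0.48355186 0.2991744  0.08208182] [-0.00267064  0.30471537  0.20715333]
```

>>> {"method": "apply_moves", "body": {
  "commands": [
    [[-0.003, 0.3, 0.0, 0], [-0.003, 0.305, 0.0, 0], [-0.003, 0.305, 0.0, 0], [-0.003, 0.305, 0.205, 0], [-0.003, 0.305, 0.205, 0], [-0.003, 0.305, 0.205, 0]]
  ]
}}

```text
time: 12.28
ee_pos: [0.5167, 0.3817, 0.0192]
eef_rot: [0.0, 0.176, 0.984, -0.0]
contact_force: [-0.4, 0.1, -0.2]
finger_gap: 0.0419
gripper_force: 0.0
```

Run:
```python
from plan import *
p=st['ee_pos'];print(p); q=[.440,.004]; t=[.4376,.3514]
print(f(p,[*q,.09]),f(p,[*q,.052]))
print(f([*q,.052],[*t,.08]),f([*q,.052],[*t,.02])); p=[*t,.02]
q=[.412,.012];print(f(p,[*q,.09]),f(p,[*q,.052]))
```

```text
[0.51665314 0.38173712 0.01924075]
[-0.197, -1.27, -0.235] [-0.197, -1.27, -0.109]
[0.409, 1.083, -0.094] [0.409, 1.083, 0.106]
[-0.312, -1.091, -0.233] [-0.312, -1.091, -0.106]
```

>>> {"method": "apply_moves", "body": {
  "commands": [
    [[0, 0, 0, 0], [0, 0, 0, 0], [0, 0, 0, 0], [0, 0, -0.235, 0], [-0.197, -0.9, -0.235, 0], [-0.197, -0.9, -0.235, 0], [-0.197, -0.9, -0.235, 0], [-0.197, -0.9, -0.235, 0], [-0.197, -0.9, -0.235, 0], [-0.197, -0.9, -0.235, 0], [-0.197, -0.9, -0.235, 0], [-0.197, -0.9, -0.235, 0]]
  ],
  "jaw": 10
}}

```text
time: 13.28
ee_pos: [0.4774, 0.1055, 0.0909]
eef_rot: [0.001, 0.178, 0.984, -0.0]
contact_force: [0.3, -0.1, 0.2]
finger_gap: 0.0239
gripper_force: 20.0
```

>>> {"method": "apply_moves", "body": {
  "commands": [
    [[0, -0.37, 0, 0], [0, -0.37, 0, 0], [0, -0.37, 0, 0], [0, -0.37, 0, 0], [0, -0.37, 0.126, 0], [0, -0.37, 0.126, 0], [0, -0.37, 0.126, 0]]
  ]
}}

```text
time: 13.87
ee_pos: [0.4378, 0.0064, 0.051]
eef_rot: [-0.002, 0.175, 0.985, 0.0]
contact_force: [0.7, 0.8, -0.8]
finger_gap: 0.0241
gripper_force: 20.0
```

>>> {"method": "apply_moves", "body": {
  "commands": [
    [[0, 0, 0, 0], [0, 0, 0, 0], [0, 0, -0.1, 0], [0.409, 1.0, -0.095, 0], [0.409, 1.0, -0.095, 0], [0.409, 1.0, -0.095, 0], [0.409, 1.0, -0.095, 0], [0.409, 1.0, -0.095, 0], [0.409, 1.0, -0.095, 0], [0.409, 1.0, -0.095, 0], [0.409, 1.0, -0.095, 0], [0.409, 1.0, -0.095, 0]]
  ],
  "jaw": 42
}}

```text
time: 14.87
ee_pos: [0.4283, 0.335, 0.083]
eef_rot: [0.002, 0.173, 0.985, 0.002]
contact_force: [-0.0, 0.8, -0.3]
finger_gap: 0.0423
gripper_force: 0.0
```

Run:
```python
from h import *
s=snap('top')
r,g,b=[s['color'][:,:,i].astype(int) for i in range(3)]
for mm,a,c in blobs(s,(r>120)&(g>100)&(b<90),300): print(a,rect(s,mm,.03)[0])
for p,a in stones(s): print('stone',p,a)
s=snap('side')
print([at_z(s,d['location'],.004)[:2] for d in vision.place_of('side','stone1')])
print(ctrl.read_state()['ee_pos'],tool([.4376,.3514,.02]))
```

```text
2359 ((449.24176025390625, 11.166522979736328), (100.35613250732422, 120.76163482666016), 88.68484497070312)
stone [ 0.77140784 -0.55013772] 827
stone [ 0.7010729  -0.22270449] 430
stone [ 0.47061234 -0.00366875] 70
stone [0.46720872 0.03788096] 84
stone [0.44304339 0.03351436] 89
stone [0.44180164 0.00824158] 63
stone [ 0.42880774 -0.02311223] 80
[array([0.43860028, 0.35522088]), array([0.46414789, 0.00361066]), array([0.45720704, 0.05043285])]
[0.42819413 0.32974483 0.08172207] [-0.00435548  0.0784149   0.20580255]
```

>>> {"method": "apply_moves", "body": {
  "commands": [
    [[-0.004, 0.078, 0.0, 0], [-0.004, 0.078, 0.0, 0], [-0.004, 0.078, 0.204, 0], [-0.004, 0.078, 0.204, 0], [-0.004, 0.078, 0.204, 0]]
  ]
}}

```text
time: 15.43
ee_pos: [0.4381, 0.3495, 0.0192]
eef_rot: [0.0, 0.176, 0.984, -0.0]
contact_force: [0.6, 0.4, -0.4]
finger_gap: 0.0421
gripper_force: 0.0
```

>>> {"method": "apply_moves", "body": {
  "commands": [
    [[0, 0, 0, 0], [0, 0, 0, 0], [0, 0, 0, 0], [0, 0, -0.233, 0], [-0.323, -0.98, -0.235, 0], [-0.323, -0.98, -0.235, 0], [-0.323, -0.98, -0.235, 0], [-0.323, -0.98, -0.235, 0], [-0.323, -0.98, -0.235, 0], [-0.323, -0.98, -0.235, 0], [-0.323, -0.98, -0.235, 0], [-0.323, -0.98, -0.235, 0]]
  ],
  "jaw": 10
}}

```text
time: 16.43
ee_pos: [0.4263, 0.038, 0.0909]
eef_rot: [0.001, 0.177, 0.984, -0.0]
contact_force: [-0.1, -0.0, -0.2]
finger_gap: 0.0238
gripper_force: 20.0
```

Run:
```python
from h import *
print(tool([.416,.010,.052]),tool([.416,.010,.15]))
```

```text
[-0.00014936 -0.09927828  0.12985317] [-0.00076581 -0.09946684 -0.19681286]
```

>>> {"method": "apply_moves", "body": {
  "commands": [
    [[0, -0.099, 0, 0], [0, -0.099, 0, 0], [0, -0.099, 0.13, 0], [0, -0.099, 0.13, 0], [0, -0.099, 0.13, 0]]
  ]
}}

```text
time: 16.85
ee_pos: [0.4143, 0.0143, 0.0497]
eef_rot: [-0.002, 0.176, 0.984, 0.0]
contact_force: [0.6, 0.8, 0.4]
finger_gap: 0.0239
gripper_force: 20.0
```

>>> {"method": "apply_moves", "body": {
  "commands": [
    [[0, 0, 0, 0], [0, 0, 0, 0], [0, 0, -0.3, 0], [0, 0, -0.5, 0], [0, 0.6, -0.5, -0.1], [0, 0.6, -0.5, -0.15], [0, 0.6, -0.5, -0.207], [0, 0.6, -0.5, -0.207], [0, 0.6, -0.5, -0.207], [0, 0.6, -0.5, -0.207], [0, 0.6, -0.5, -0.207]]
  ],
  "jaw": 60
}}

```text
time: 17.77
ee_pos: [0.4791, 0.1839, 0.2031]
eef_rot: [0.002, 0.012, 1.0, 0.0]
contact_force: [-0.9, 0.1, -0.9]
finger_gap: 0.0601
gripper_force: 0.0
```

Run:
```python
from h import *
s=snap('top'); cv2.imwrite('pics/t4c.png',cv2.resize(s['color'][270:370,280:400,::-1],(600,500)))
r,g,b=[s['color'][:,:,i].astype(int) for i in range(3)]
for mm,a,c in blobs(s,(r>120)&(g>100)&(b<90),300): print(a,rect(s,mm,.03)[0])
for p,a in stones(s): print('stone',p,a)
for mm,a,c in blobs(s,(r<35)&(g<35)&(b<35),20):
    if 250<c[1]<340 and 300<c[0]<360: print('tab',a,rect(s,mm,.085))
st=ctrl.read_state(); print(st['ee_pos'],st['eef_rot'],tool([.502,.0095,.057]))
```

```text
2259 ((449.43182373046875, 11.164127349853516), (100.19307708740234, 120.8013916015625), 88.31836700439453)
stone [ 0.77734695 -0.53928745] 680
stone [ 0.70104537 -0.22267038] 440
stone [0.46760006 0.03754619] 89
stone [ 0.4702066  -0.00341189] 70
stone [0.44324324 0.03366255] 92
stone [0.44171951 0.00844683] 68
stone [ 0.42926793 -0.02306744] 85
stone [0.41795122 0.0121849 ] 76
tab 27 (((494.3725891113281, 9.968849182128906), (1.8979082107543945, 26.48027992248535), 0.6506207585334778), array([[493.27335  ,  23.19736  ],
       [493.57407  ,  -3.2812128],
       [495.47183  ,  -3.2596607],
       [495.1711   ,  23.21891  ]], dtype=float32))
[0.47844495 0.18290331 0.2019877 ] [ 6.69932123e-04  1.30798863e-02  9.99914228e-01 -6.07922408e-05] [-0.09296092 -0.57570914  0.48347736]
```

View pics/t4c.png

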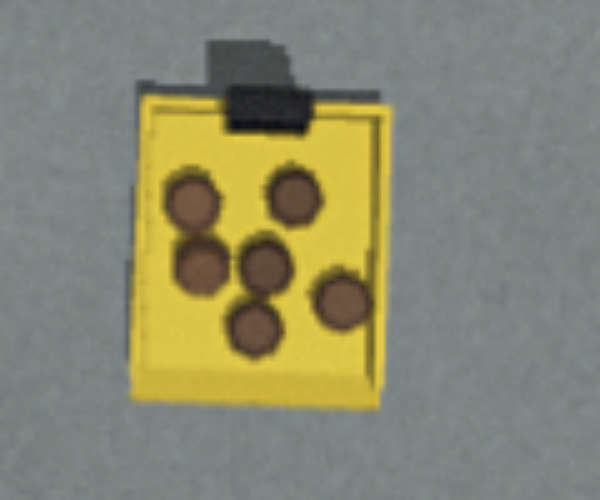

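>>> {"method": "apply_moves", "body": {
  "commands": [
    [[-0.093, -0.576, 0.2, 0], [-0.093, -0.576, 0.2, 0], [-0.093, -0.576, 0.2, 0], [-0.093, -0.576, 0.2, 0], [-0.093, -0.576, 0.2, 0], [-0.093, -0.576, 0.2, 0], [-0.093, -0.576, 0.4, 0], [-0.093, -0.576, 0.47, 0], [-0.093, -0.576, 0.482, 0], [-0.093, -0.576, 0.482, 0]]
  ]
}}

```text
time: 18.65
ee_pos: [0.4991, 0.0097, 0.0548]
eef_rot: [-0.003, 0.014, 1.0, 0.001]
contact_force: [0.8, -0.1, -0.1]
finger_gap: 0.0599
gripper_force: 0.0
```

>>> {"method": "apply_moves", "body": {
  "commands": [
    [[0, 0, 0, 0], [0, 0, 0, 0], [0, 0, 0, 0], [0, 0, 0, 0], [0, 0, 0, 0], [0, 0, -0.03, 0], [0, 0, -0.06, 0], [0, 0, -0.1, 0], [0, 0, -0.1, 0], [0, 0, -0.1, 0]]
  ],
  "jaw": 20,
  "grip_force": 60
}}

```text
time: 19.48
ee_pos: [0.5024, 0.0089, 0.0876]
eef_rot: [0.001, 0.014, 1.0, -0.0]
contact_force: [-0.0, -0.5, -3.9]
finger_gap: 0.0338
gripper_force: 60.0
```

Run:
```python
from h import *
s=snap('side'); cv2.imwrite('pics/s5.png',cv2.resize(s['color'][190:330,290:490,::-1],(800,560)))
st=ctrl.read_state(); print(st['ee_pos'],st['eef_rot'],st['wrist_torque'])
```

```text
[0.50172496 0.00898748 0.08684002] [ 3.36852649e-04  1.38287718e-02  9.99904319e-01 -7.02267378e-05] [-0.03435748 -0.15324635 -0.02063008]
```

View pics/s5.png

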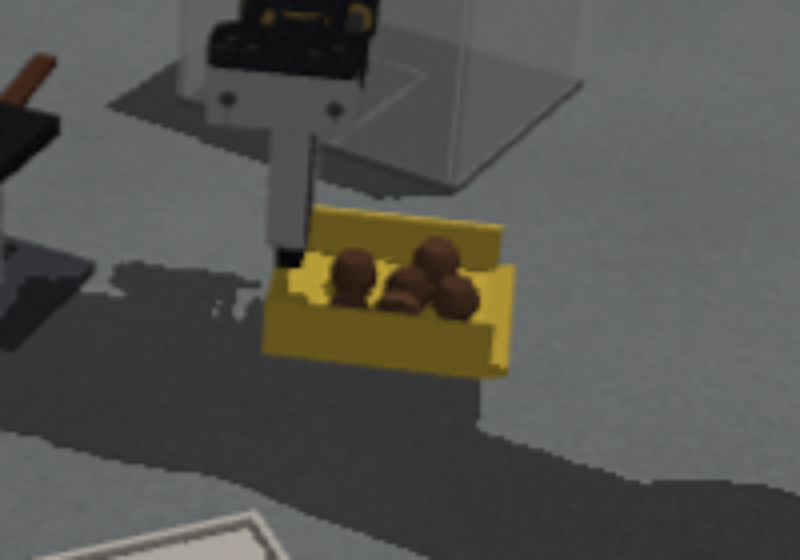

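>>> {"method": "apply_moves", "body": {
  "commands": [
    [[0, 0, -0.05, 0], [0, 0, -0.12, 0], [0, 0, -0.2, 0], [0, 0, -0.28, 0], [0, 0, -0.36, 0], [0, -0.03, -0.43, 0.02], [0, -0.08, -0.48, 0.05], [0, -0.14, -0.5, 0.09], [0, -0.21, -0.5, 0.13], [0, -0.28, -0.5, 0.16], [0, -0.34, -0.5, 0.18], [0, -0.38, -0.5, 0.19]]
  ]
}}

```text
time: 20.53
ee_pos: [0.4979, -0.1062, 0.2356]
eef_rot: [-0.001, 0.163, 0.987, 0.0]
contact_force: [0.1, -0.1, -3.8]
finger_gap: 0.0337
gripper_force: 60.0
```

Run:
```python
from h import *
s=snap('side'); cv2.imwrite('pics/s6.png',cv2.resize(s['color'][90:290,290:490,::-1],(600,600)))
st=ctrl.read_state(); print(st['ee_pos'],st['eef_rot'],st['wrist_torque'],tool([.5425,-.3313,.235]))
```

```text
[ 0.49797891 -0.10758025  0.23571618] [-6.04162453e-04  1.63954721e-01  9.86467503e-01 -5.92429443e-04] [-0.28627532 -0.15629905  0.05539711] [-0.38165152 -0.65763209  0.00290544]
```

View pics/s6.png

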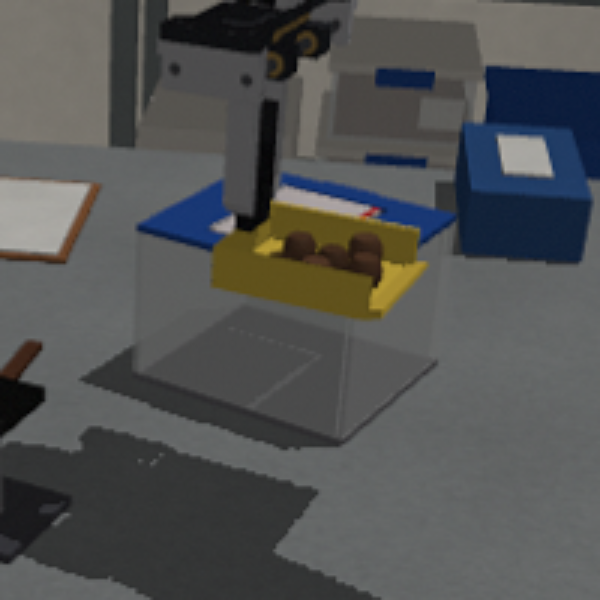

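>>> {"method": "apply_moves", "body": {
  "commands": [
    [[-0.02, -0.04, 0, 0.02], [-0.06, -0.11, 0, 0.04], [-0.11, -0.19, 0, 0.06], [-0.16, -0.28, 0, 0.079], [-0.21, -0.37, 0, 0.079], [-0.26, -0.45, 0, 0.079], [-0.31, -0.53, 0, 0.079], [-0.345, -0.6, 0, 0.079], [-0.37, -0.64, 0, 0.079], [-0.382, -0.658, 0, 0.079], [-0.382, -0.658, 0, 0.079]]
  ]
}}

```text
time: 21.5
ee_pos: [0.5439, -0.3294, 0.2358]
eef_rot: [-0.0, 0.224, 0.975, 0.0]
contact_force: [-0.9, 0.3, -3.3]
finger_gap: 0.0338
gripper_force: 60.0
```

Run:
```python
from h import *
s=snap('side'); cv2.imwrite('pics/s7.png',cv2.resize(s['color'][90:240,300:500,::-1],(800,600)))
st=ctrl.read_state(); print(st['ee_pos'],st['eef_rot'],st['wrist_torque'],tool([.5425,-.3313,.215]))
```

```text
[ 0.5438085  -0.32829766  0.2358487 ] [-5.23459565e-04  2.23362051e-01  9.74735264e-01  5.34800480e-04] [-0.05854561 -0.19740788  0.00383107] [-0.00051884 -0.01096465  0.06948622]
```

View pics/s7.png

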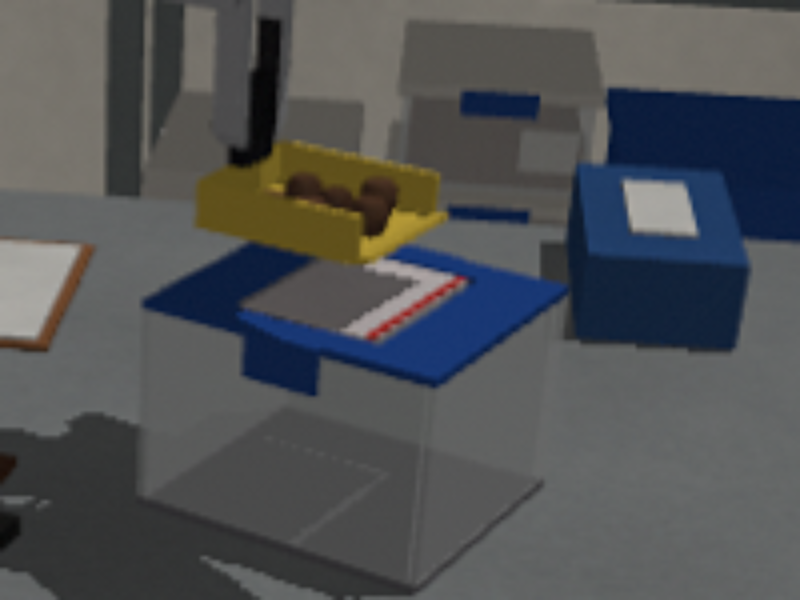

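>>> {"method": "apply_moves", "body": {
  "commands": [
    [[0, -0.011, 0.03, 0], [0, -0.011, 0.065, 0], [0, -0.011, 0.065, 0], [0, -0.011, 0.065, 0]]
  ]
}}

```text
time: 21.88
ee_pos: [0.5417, -0.3303, 0.2153]
eef_rot: [-0.001, 0.223, 0.975, 0.001]
contact_force: [0.1, -0.5, -3.6]
finger_gap: 0.0338
gripper_force: 60.0
```

>>> {"method": "apply_moves", "body": {
  "commands": [
    [[0, 0, 0, 0], [0, 0, 0, 0], [0, 0, 0, 0]]
  ],
  "grip_force": 15
}}

```text
time: 22.13
ee_pos: [0.5426, -0.3316, 0.2176]
eef_rot: [0.0, 0.223, 0.975, -0.0]
contact_force: [-0.5, -0.0, -3.3]
finger_gap: 0.0341
gripper_force: 15.0
```

Run:
```python
from h import *
s=snap('side'); cv2.imwrite('pics/s8.png',cv2.resize(s['color'][90:240,300:500,::-1],(800,600)))
st=ctrl.read_state(); print(st['ee_pos'],st['contact_force'],st['wrist_torque'])
```

```text
[ 0.54258303 -0.33168784  0.21754741] [-0.36713817  0.19958618 -3.65835149] [-0.08416589 -0.13087469  0.03027228]
```

View pics/s8.png

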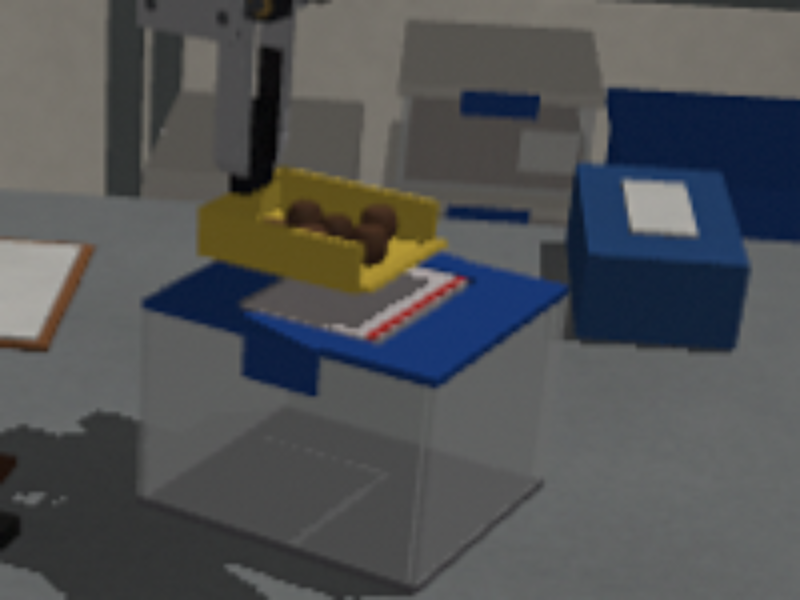

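>>> {"method": "apply_moves", "body": {
  "commands": [
    [[0, 0, 0, 0], [0, 0, 0, 0], [0, 0, 0, 0], [0, 0, 0, 0]]
  ],
  "grip_force": 7
}}

```text
time: 22.52
ee_pos: [0.5425, -0.3317, 0.2173]
eef_rot: [0.0, 0.223, 0.975, -0.0]
contact_force: [-0.2, 0.1, -2.8]
finger_gap: 0.0338
gripper_force: 7.0
```

Run:
```python
from h import *
s=snap('side'); cv2.imwrite('pics/s9.png',cv2.resize(s['color'][90:240,300:500,::-1],(800,600)))
st=ctrl.read_state(); print(st['ee_pos'],st['contact_force'],st['wrist_torque'])
```

```text
[ 0.54246808 -0.33171298  0.21727168] [-0.49633518 -0.45366563 -2.45122156] [-0.04382513 -0.06448031 -0.02083498]
```

View pics/s9.png

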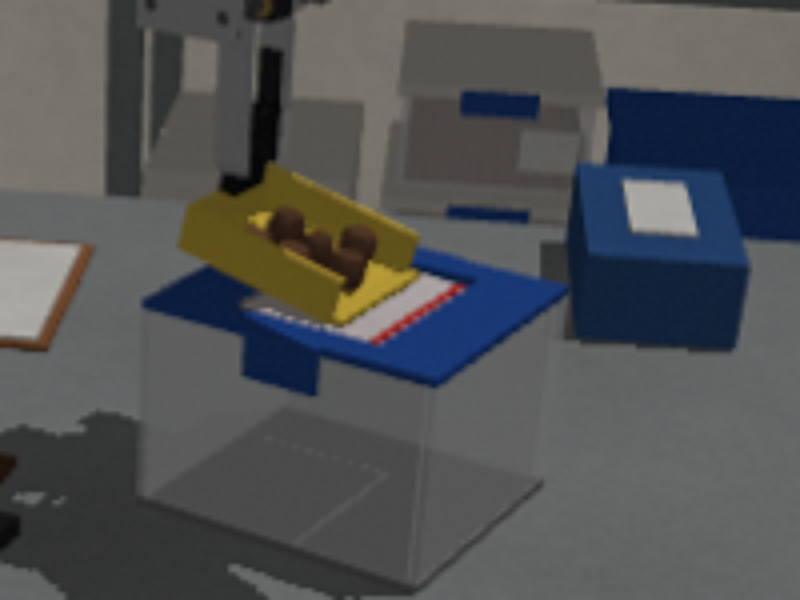

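>>> {"method": "apply_moves", "body": {
  "commands": [
    [[0, 0, -0.03, 0], [0, 0, -0.067, 0], [0, 0, -0.067, 0]]
  ],
  "grip_force": 7
}}

```text
time: 22.82
ee_pos: [0.5435, -0.3326, 0.2406]
eef_rot: [0.002, 0.223, 0.975, -0.001]
contact_force: [-0.0, -0.8, -3.2]
finger_gap: 0.0337
gripper_force: 7.0
```

>>> {"method": "apply_moves", "body": {
  "commands": [
    [[0, 0, 0, 0], [0, 0, 0, 0]]
  ],
  "grip_force": 60
}}

```text
time: 22.98
ee_pos: [0.5424, -0.3316, 0.2374]
eef_rot: [0.0, 0.223, 0.975, -0.0]
contact_force: [-0.8, -0.1, -3.6]
finger_gap: 0.0335
gripper_force: 60.0
```

Run:
```python
from h import *
s=snap('side'); cv2.imwrite('pics/s10.png',cv2.resize(s['color'][90:240,300:500,::-1],(800,600)))
st=ctrl.read_state(); print(st['ee_pos'],st['contact_force'],st['wrist_torque'])
```

```text
[ 0.54221967 -0.33151292  0.23692722] [-0.37683228  0.09378073 -3.9582133 ] [ 0.01841949 -0.07041117  0.02731349]
```

View pics/s10.png

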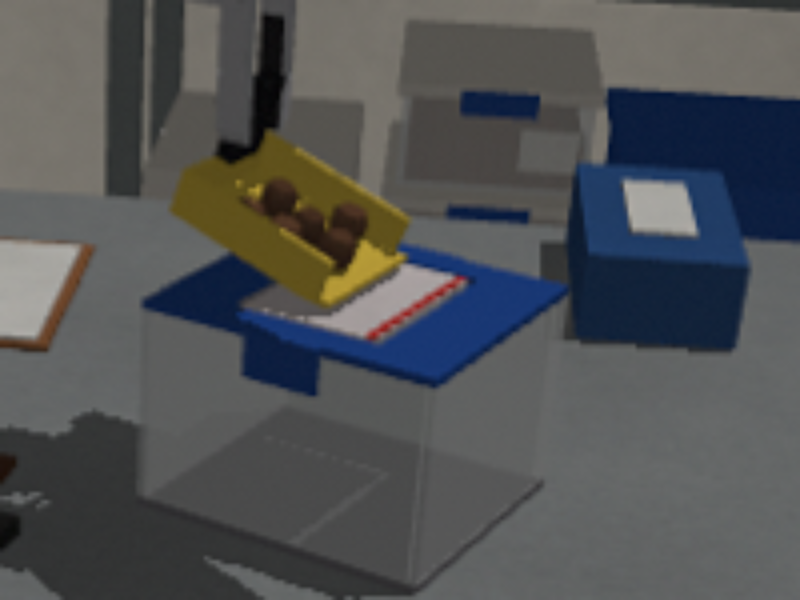

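```bash
cat >> h.py <<'E'
def tilt(s,yaw):
    c=s['color'].astype(int); m=(c[:,:,0]>75)&(c[:,:,1]>60)&(c[:,:,2]<70)&(c[:,:,0]-c[:,:,2]>50)&(s['range_z']>0)
    bl=max(blobs(s,m,30),key=lambda b:b[1])[0]; bl=cv2.erode(bl.astype(np.uint8),np.ones((2,2)))
    P=np.array([s['R'].T@(ray(s,(r,q))*s['range_z'][r,q]-s['t']) for r,q in zip(*np.nonzero(bl))])
    u=P[:,:2]@[np.cos(yaw),np.sin(yaw)]; Q=np.c_[u,P[:,2]]
    R=cv2.minAreaRect((Q*1000).astype(np.float32)); return len(P),R,P.min(0).round(3),P.max(0).round(3)
E
python3 - <<'E'
from h import *
s=snap('side'); print(tilt(s,np.radians(-26)))
E
```

```text
(990, ((596.730224609375, 176.06204223632812), (121.26498413085938, 36.7473258972168), 22.1497745513916), array([ 0.444, -0.387,  0.138]), array([ 0.583, -0.245,  0.207]))
```

>>> {"method": "apply_moves", "body": {
  "commands": [
    [[0, 0, 0, 0], [0, 0, 0, 0]]
  ],
  "grip_force": 7
}}

```text
time: 23.25
ee_pos: [0.5422, -0.3315, 0.2366]
eef_rot: [-0.0, 0.223, 0.975, 0.0]
contact_force: [0.5, -0.2, -3.4]
finger_gap: 0.0339
gripper_force: 7.0
```

>>> {"method": "apply_moves", "body": {
  "commands": [
    [[0.0, 0, 0.0, 0]]
  ],
  "grip_force": 60
}}

```text
time: 23.33
ee_pos: [0.5423, -0.3315, 0.2368]
eef_rot: [-0.0, 0.223, 0.975, 0.0]
contact_force: [0.7, -0.1, -4.5]
finger_gap: 0.0336
gripper_force: 60.0
```

Run:
```python
from h import *
s=snap('side'); print(tilt(s,np.radians(-26)))
for n in('side',): print([(d['location'],at_z(s,d['location'],.17)[:2]) for d in vision.search_frame(n,'stone1')])
```

```text
(982, ((599.5404663085938, 174.19284057617188), (120.79670715332031, 32.0992546081543), 21.114065170288086), array([ 0.447, -0.389,  0.138]), array([ 0.586, -0.245,  0.208]))
[([146.3, 387.8], array([ 0.47668122, -0.32306621]))]
```

>>> {"method": "apply_moves", "body": {
  "commands": [
    [[0, 0, -0.025, 0], [0, 0, -0.045, 0], [0, 0, -0.045, 0]]
  ],
  "grip_force": 7
}}

```text
time: 23.68
ee_pos: [0.5432, -0.3323, 0.2531]
eef_rot: [0.002, 0.223, 0.975, -0.001]
contact_force: [0.9, 0.0, -3.9]
finger_gap: 0.0337
gripper_force: 7.0
```

>>> {"method": "apply_moves", "body": {
  "commands": [
    [[0.0, 0, 0.0, 0]]
  ],
  "grip_force": 60
}}

```text
time: 23.77
ee_pos: [0.5428, -0.332, 0.252]
eef_rot: [0.001, 0.223, 0.975, -0.001]
contact_force: [0.3, 0.4, -3.8]
finger_gap: 0.0332
gripper_force: 60.0
```

Run:
```python
from h import *
s=snap('side'); print(tilt(s,np.radians(-26)),ctrl.read_state()['ee_pos'])
print([(d['location'],at_z(s,d['location'],.17)[:2]) for d in vision.search_frame('side','stone1')])
```

```text
(1174, ((665.8419799804688, 85.21986389160156), (127.02972412109375, 257.2355041503906), 30.16144561767578), array([ 0.462, -0.816,  0.001]), array([ 0.594, -0.254,  0.224])) [ 0.54254623 -0.33179786  0.25132517]
[([245.7, 227.0], array([0.7127006 , 0.21153926])), ([159.2, 383.9], array([ 0.48075853, -0.23307134])), ([151.3, 383.1], array([ 0.48593679, -0.28532781])), ([255.3, 285.0], array([0.6113478 , 0.22358016])), ([155.1, 397.3], array([ 0.45095813, -0.26620108])), ([146.1, 379.4], array([ 0.49732963, -0.32036633]))]
```

>>> {"method": "apply_moves", "body": {
  "commands": [
    [[0.02, 0, 0.03, 0], [0.05, 0, 0.065, 0], [0.083, 0, 0.1, 0], [0.083, 0, 0.1, 0], [0.083, 0, 0.1, 0], [0.083, 0, 0.1, 0], [0.083, 0, 0.1, 0]]
  ],
  "grip_force": 60
}}

```text
time: 24.45
ee_pos: [0.5204, -0.3211, 0.2215]
eef_rot: [0.0, 0.223, 0.975, -0.0]
contact_force: [-1.2, 0.6, -0.9]
finger_gap: 0.0335
gripper_force: 60.0
```

Run:
```python
from h import *
s=snap('side'); cv2.imwrite('pics/s11.png',cv2.resize(s['color'][90:240,300:500,::-1],(800,600)))
st=ctrl.read_state(); print(st['ee_pos'],st['contact_force'],st['wrist_torque'])
```

```text
[ 0.52037758 -0.32118546  0.22144271] [-1.22548059  0.66153116 -0.88100267] [ 0.20314474  0.37757305 -0.01817586]
```

View pics/s11.png

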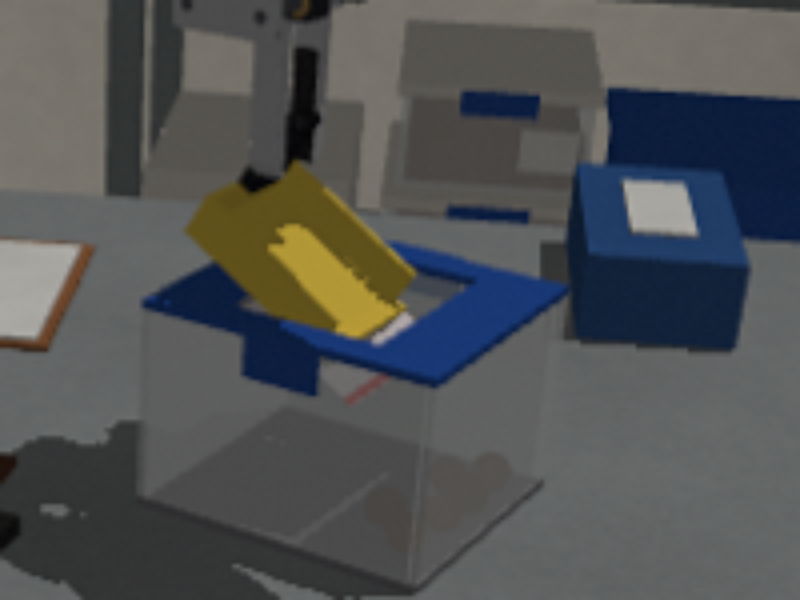

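>>> {"method": "apply_moves", "body": {
  "commands": [
    [[-0.06, 0, -0.08, 0], [-0.12, 0, -0.16, 0], [-0.18, 0, -0.25, 0], [-0.25, 0.0, -0.3, 0], [-0.3, 0.2, -0.3, 0], [-0.3, 0.3, -0.3, 0], [-0.3, 0.5, -0.3, 0], [-0.3, 0.7, -0.3, 0], [-0.3, 0.7, -0.3, 0], [-0.3, 0.7, -0.3, 0]]
  ]
}}

```text
time: 25.33
ee_pos: [0.6953, -0.1641, 0.3108]
eef_rot: [0.001, 0.22, 0.976, 0.002]
contact_force: [0.2, 0.4, -2.7]
finger_gap: 0.034
gripper_force: 60.0
```

Run:
```python
from h import *
s=snap('side'); t=snap('top')
a=cv2.resize(s['color'][100:250,300:500,::-1],(800,600))[:, :400*2]; b=cv2.resize(t['color'][220:390,410:580,::-1],(400,400))
a=cv2.resize(a,(400,300)); im=np.zeros((400,800,3),np.uint8); im[:300,:400]=a; im[:,400:]=b; cv2.imwrite('pics/m12.png',im)
st=ctrl.read_state(); print(st['ee_pos'],st['contact_force'])
print([(d['location'],d['confidence']) for d in vision.search_frame('side','stone1')])
print([(d['location'],d['confidence']) for d in vision.search_frame('top','stone1')])
try: print(tilt(s,np.radians(-26)))
except Exception as e: print(e)
```

```text
[ 0.69349276 -0.16899798  0.31066469] [-0.07294894 -0.47818866 -2.7311121 ]
[]
[]
(1954, ((779.2477416992188, 112.06387329101562), (120.30581665039062, 375.24749755859375), 38.27414321899414), array([ 0.614, -0.7  ,  0.   ]), array([ 0.749, -0.088,  0.284]))
```

View pics/m12.png

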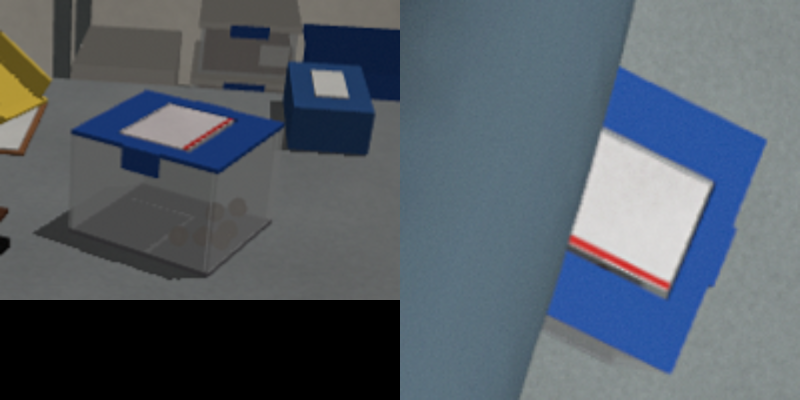

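Run:
```python
from h import *
print(tool([.52,.0,.20]),tool([.52,.0,.14]))
```

```text
[0.76672262 0.26483756 0.36816721] [0.76684997 0.264913   0.56816715]
```

>>> {"method": "apply_moves", "body": {
  "commands": [
    [[0.1, 0.03, 0, 0], [0.25, 0.1, 0, -0.03], [0.4, 0.15, 0.1, -0.06], [0.55, 0.2, 0.2, -0.086], [0.68, 0.25, 0.3, -0.086], [0.767, 0.265, 0.36, -0.086], [0.767, 0.265, 0.46, -0.086], [0.767, 0.265, 0.56, -0.086], [0.767, 0.265, 0.56, -0.086], [0.767, 0.265, 0.56, -0.086]]
  ]
}}

```text
time: 26.37
ee_pos: [0.5181, 0.0001, 0.1409]
eef_rot: [-0.002, 0.158, 0.987, 0.0]
contact_force: [-0.2, -0.8, -1.9]
finger_gap: 0.0337
gripper_force: 60.0
```

>>> {"method": "apply_moves", "body": {
  "commands": [
    [[0, 0, 0.05, 0], [0, 0, 0.1, 0], [0, 0, 0.14, 0], [0, 0, 0.18, 0], [0, 0, 0.22, 0], [0, 0, 0.25, 0], [0, 0, 0.265, 0], [0, 0, 0.272, 0], [0, 0, 0.272, 0]]
  ],
  "grip_force": 7
}}

```text
time: 27.12
ee_pos: [0.52, 0.0007, 0.0611]
eef_rot: [0.0, 0.157, 0.988, -0.0]
contact_force: [-0.1, -1.3, -0.4]
finger_gap: 0.034
gripper_force: 7.0
```

Run:
```python
from h import *
s=snap('side'); print(tilt(s,np.radians(-18))); st=ctrl.read_state(); print(st['ee_pos'],st['contact_force'])
```

```text
(2118, ((440.9717102050781, 14.134614944458008), (34.70382308959961, 119.58704376220703), 89.64688110351562), array([ 0.4  , -0.057, -0.003]), array([0.541, 0.086, 0.032]))
[0.52000081 0.00073635 0.06111032] [-0.00192332 -0.03144704 -0.57158221]
```

>>> {"method": "apply_moves", "body": {
  "commands": [
    [[0, 0, 0, 0], [0, 0, 0, 0], [0, 0, 0, 0], [0, 0, -0.12, 0], [0, 0, -0.25, 0], [0, 0.2, -0.4, 0], [0, 0.5, -0.4, 0], [0, 0.5, -0.4, 0], [0, 0.5, -0.4, 0], [0, 0.5, -0.4, 0]]
  ],
  "jaw": 60
}}

```text
time: 28.0
ee_pos: [0.5679, 0.1483, 0.183]
eef_rot: [0.002, 0.154, 0.988, 0.001]
contact_force: [0.5, -0.9, 0.1]
finger_gap: 0.0604
gripper_force: 0.0
```

Run:
```python
from h import *
s=snap('top')
im=np.zeros((440,800,3),np.uint8); im[:,:400]=cv2.resize(s['color'][240:370,270:390,::-1],(400,440)); im[:400,400:]=cv2.resize(s['color'][220:390,410:580,::-1],(400,400)); cv2.imwrite('pics/m13.png',im)
r,g,b=[s['color'][:,:,i].astype(int) for i in range(3)]
for mm,a,c in blobs(s,(r>120)&(g>100)&(b<90),300): print(a,rect(s,mm,.03))
for p,a in stones(s): print('stone',p,a)
st=ctrl.read_state(); print(st['ee_pos'],st['eef_rot'])
```

```text
2879 (((470.94659423828125, 17.10540008544922), (100.0267105102539, 121.32766723632812), 71.95829772949219), array([[397.7759  , -11.660725],
       [513.1381  , -49.23701 ],
       [544.1173  ,  45.871525],
       [428.75507 ,  83.447815]], dtype=float32))
stone [ 0.77461037 -0.54475477] 736
stone [ 0.70100262 -0.22289837] 438
[0.56694931 0.14602627 0.18190167] [8.56065400e-04 1.54810567e-01 9.87943764e-01 2.71611798e-04]
```

View pics/m13.png

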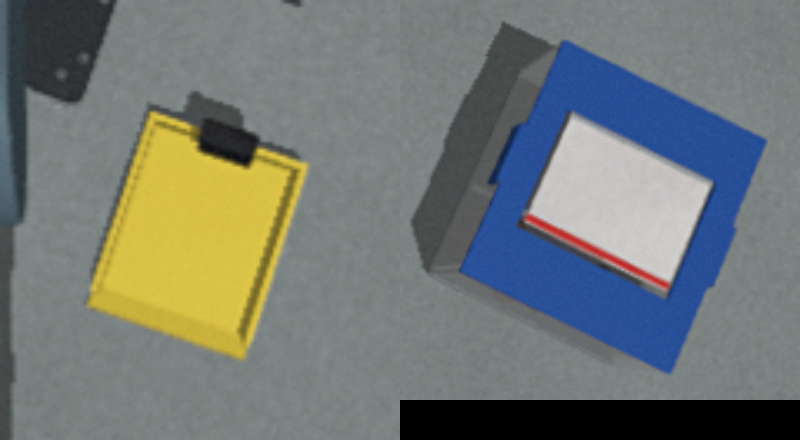

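Run:
```python
from h import *
print(tool([.5214,.0006,.13]),tool([.5214,.0006,.057]),ctrl.read_state()['qpos'])
```

```text
[-0.00344961 -0.5081006   0.17260404] [-0.00305848 -0.50829568  0.41593699] [ 5.84727107e-02  1.31230331e-01  1.75954543e+00  1.76445635e-04
  1.24902847e+00 -1.20150773e+00]
```

>>> {"method": "apply_moves", "body": {
  "commands": [
    [[0, 0, 0, 0.08], [0, 0, 0, 0.16], [0, 0, 0, 0.24], [0, 0, 0, 0.32], [0, 0, 0, 0.4], [0, 0, 0, 0.48], [0, 0, 0, 0.56], [0, 0, 0, 0.64], [0, 0, 0, 0.72], [0, 0, 0, 0.8], [0, 0, 0, 0.88], [0, 0, 0, 0.96]]
  ]
}}

```text
time: 29.05
ee_pos: [0.5657, 0.1423, 0.1805]
eef_rot: [-0.0, 0.79, 0.613, -0.001]
contact_force: [0.0, -0.2, -0.4]
finger_gap: 0.0603
gripper_force: 0.0
```

Run:
```python
from h import *
st=ctrl.read_state();q=st['eef_rot']; print(st['ee_pos'],st['qpos'],2*np.degrees(np.arctan2(q[2],q[1]))-90,tool([.5214,.0006,.13]),tool([.5214,.0006,.057]))
```

```text
[0.56568473 0.14233123 0.18046159] [ 5.23633922e-02  1.29654399e-01  1.76406285e+00 -2.83251605e-04
  1.24904086e+00  3.04166935e-01] -14.422139127181865 [-0.4942134  -0.02512304  0.16853051] [-0.4940661  -0.02487204  0.41186367]
```

>>> {"method": "apply_moves", "body": {
  "commands": [
    [[-0.494, -0.025, 0.0, 0.04], [-0.494, -0.025, 0.0, 0.04], [-0.494, -0.025, 0.0, 0.04], [-0.494, -0.025, 0.1, 0.04], [-0.494, -0.025, 0.1, 0.04], [-0.494, -0.025, 0.15, 0.04], [-0.494, -0.025, 0.25, 0.04], [-0.494, -0.025, 0.35, 0.04], [-0.494, -0.025, 0.41, 0.04], [-0.494, -0.025, 0.41, 0.04], [-0.494, -0.025, 0.41, 0.04]]
  ]
}}

```text
time: 29.97
ee_pos: [0.5224, 0.0017, 0.0575]
eef_rot: [-0.001, 0.807, 0.591, -0.001]
contact_force: [-0.6, 0.5, 0.2]
finger_gap: 0.06
gripper_force: 0.0
```

>>> {"method": "apply_moves", "body": {
  "commands": [
    [[0, 0, 0, 0], [0, 0, 0, 0], [0, 0, 0, 0], [0, 0, 0, 0], [0, 0, 0, 0], [0, 0, 0, 0], [0, 0, -0.1, 0], [0, 0, -0.2, 0], [0, 0, -0.35, 0], [0, 0, -0.45, 0], [0, 0, -0.45, 0], [0, 0, -0.45, 0]]
  ],
  "jaw": 5,
  "grip_force": 50
}}

```text
time: 30.97
ee_pos: [0.5246, 0.0012, 0.1956]
eef_rot: [0.002, 0.807, 0.591, 0.002]
contact_force: [-1.0, 0.9, -0.1]
finger_gap: 0.0048
gripper_force: 0.0
```

Run:
```python
from h import *
st=ctrl.read_state();q=st['eef_rot']; yaw=2*np.degrees(np.arctan2(q[2],q[1]))-90
print(st['ee_pos'],yaw,tool([.7017,-.0278,.19]),tool([.7017,-.0278,.15]))
s=snap('side'); print(tilt(s,np.radians(yaw)))
s=snap('top'); r,g,b=[s['color'][:,:,i].astype(int) for i in range(3)]
for mm,a,c in blobs(s,(r>120)&(g>100)&(b<90),300): print(a,rect(s,mm,.165))
```

```text
[0.52456633 0.00121033 0.19556975] -17.591467364152294 [0.0862602  0.59195294 0.02174057] [0.0861941  0.59124755 0.15507202]
(2104, ((446.4759521484375, 16.239727020263672), (118.91850280761719, 32.9654541015625), 0.41925838589668274), array([ 0.404, -0.047, -0.   ]), array([0.544, 0.084, 0.033]))
```

>>> {"method": "apply_moves", "body": {
  "commands": [
    [[0, 0, 0, 0], [0, 0, 0, 0], [0, 0, 0, 0], [0, 0, 0.05, 0], [0, 0, 0.2, 0], [0, 0, 0.3, 0], [0, 0, 0.4, 0], [0, 0, 0.45, 0], [0, 0, 0.455, 0], [0, 0, 0.455, 0]]
  ],
  "jaw": 50
}}

```text
time: 31.9
ee_pos: [0.5222, 0.0016, 0.0553]
eef_rot: [-0.001, 0.807, 0.591, -0.001]
contact_force: [0.0, -0.0, 0.3]
finger_gap: 0.05
gripper_force: 0.0
```

>>> {"method": "apply_moves", "body": {
  "commands": [
    [[0, 0, 0, 0], [0, 0, 0, 0], [0, 0, 0, 0], [0, 0, 0, 0], [0, 0, 0, 0], [0, 0, 0, 0], [0, 0, 0, 0], [0, 0, 0, 0], [0, 0, 0, 0], [0, 0, 0, 0]]
  ],
  "jaw": 5,
  "grip_force": 50
}}

```text
time: 32.73
ee_pos: [0.5238, 0.0013, 0.0572]
eef_rot: [0.0, 0.807, 0.591, 0.0]
contact_force: [0.7, 0.3, 5.9]
finger_gap: 0.0136
gripper_force: 50.0
```

Gripped now (13.6 mm). Lift slightly and compute the carry.

>>> {"method": "apply_moves", "body": {
  "commands": [
    [[0, 0, -0.05, 0], [0, 0, -0.15, 0], [0, 0, -0.25, 0], [0, 0, -0.35, 0], [0, 0, -0.42, 0], [0, 0, -0.46, 0], [0, 0, -0.46, 0], [0, 0, -0.46, 0]]
  ]
}}

```text
time: 33.4
ee_pos: [0.5225, 0.0016, 0.1933]
eef_rot: [-0.001, 0.807, 0.591, -0.001]
contact_force: [0.6, 0.1, -2.9]
finger_gap: 0.0137
gripper_force: 50.0
```

Run:
```python
from h import *
st=ctrl.read_state();q=st['eef_rot']; yaw=2*np.degrees(np.arctan2(q[2],q[1]))-90
print(st['ee_pos'],yaw,st['contact_force'],tool([.7017,-.0278,.19]),tool([.7017,-.0278,.15]))
s=snap('side'); print(tilt(s,np.radians(yaw)))
```

```text
[0.522479   0.00159848 0.19328805] -17.598485447659982 [ 0.61930353  0.1217004  -2.88545752] [0.08721494 0.59908802 0.01004841] [0.0872383  0.59928754 0.1433816 ]
(2224, ((428.7146911621094, 100.97892761230469), (169.3902587890625, 113.11860656738281), 70.53445434570312), array([ 0.392, -0.228,  0.002]), array([0.542, 0.085, 0.168]))
```

>>> {"method": "apply_moves", "body": {
  "commands": [
    [[0.01, 0.06, 0, 0], [0.03, 0.16, 0, 0], [0.045, 0.28, 0, 0], [0.06, 0.4, 0, 0], [0.075, 0.5, 0, 0], [0.084, 0.57, 0, 0], [0.087, 0.6, 0, 0], [0.087, 0.6, 0.05, 0], [0.087, 0.6, 0.1, 0], [0.087, 0.6, 0.12, 0], [0.087, 0.6, 0.12, 0]]
  ]
}}

```text
time: 34.37
ee_pos: [0.6992, -0.0273, 0.1532]
eef_rot: [-0.003, 0.807, 0.591, -0.003]
contact_force: [-0.4, -0.6, -2.6]
finger_gap: 0.0141
gripper_force: 50.0
```

Run:
```python
from h import *
st=ctrl.read_state();q=st['eef_rot']; yaw=2*np.degrees(np.arctan2(q[2],q[1]))-90
print(st['ee_pos'],yaw,st['contact_force'],tool([.7017,-.0278,.147]))
s=snap('side'); c=s['color'].astype(int); m=(c[:,:,0]>75)&(c[:,:,1]>60)&(c[:,:,2]<70)&(c[:,:,0]-c[:,:,2]>50)&(s['range_z']>0)
for bl,a,ce in blobs(s,m,50): 
    P=np.array([s['R'].T@(ray(s,(r,k))*s['range_z'][r,k]-s['t']) for r,k in zip(*np.nonzero(cv2.erode(bl.astype(np.uint8),np.ones((3,3)))))])
    if len(P)<10: continue
    P=P[abs(P[:,1]+.02)<.1]
    if len(P)<10: continue
    u=P[:,:2]@[np.cos(np.radians(yaw)),np.sin(np.radians(yaw))]; Q=np.c_[u,P[:,2]]*1000; print(ce,len(P),Q.min(0),Q.max(0),cv2.minAreaRect(Q.astype(np.float32)))
s=snap('top'); r,g,b=[s['color'][:,:,i].astype(int) for i in range(3)]
for mm,a,c in blobs(s,(r>120)&(g>100)&(b<90),100): print(a,rect(s,mm,.125))
```

```text
[ 0.69918283 -0.02730148  0.15322682] -17.588183124305402 [-0.36701477 -0.55375685 -2.63139971] [0.00097161 0.00867878 0.02068119]
[293.51760228 220.14129401] 1783 [560.47896348  97.15217239] [680.25342884 129.29655978] ((620.4598999023438, 112.89855194091797), (31.376440048217773, 119.65813446044922), 89.0293197631836)
```

>>> {"method": "apply_moves", "body": {
  "commands": [
    [[0, 0.008, 0.008, 0], [0, 0.008, 0.014, 0], [0, 0.008, 0.019, 0], [0, 0.008, 0.022, 0], [0, 0.008, 0.022, 0]]
  ]
}}

```text
time: 34.88
ee_pos: [0.7048, -0.0288, 0.1519]
eef_rot: [-0.0, 0.807, 0.591, -0.0]
contact_force: [0.1, -0.2, -3.1]
finger_gap: 0.0136
gripper_force: 50.0
```

>>> {"method": "apply_moves", "body": {
  "commands": [
    [[0, 0, 0.004, 0], [0, 0, 0.008, 0], [0, 0, 0.008, 0]]
  ]
}}

```text
time: 35.13
ee_pos: [0.7047, -0.0287, 0.1492]
eef_rot: [-0.0, 0.807, 0.591, -0.0]
contact_force: [0.3, 0.7, -2.2]
finger_gap: 0.0137
gripper_force: 50.0
```

>>> {"method": "apply_moves", "body": {
  "commands": [
    [[0, 0, 0.003, 0], [0, 0, 0.006, 0], [0, 0, 0.006, 0]]
  ]
}}

```text
time: 35.38
ee_pos: [0.7048, -0.0288, 0.1474]
eef_rot: [-0.0, 0.807, 0.591, -0.0]
contact_force: [-0.5, -0.0, -1.8]
finger_gap: 0.0137
gripper_force: 50.0
```

>>> {"method": "apply_moves", "body": {
  "commands": [
    [[0, 0, 0.003, 0], [0, 0, 0.004, 0], [0, 0, 0.004, 0]]
  ]
}}

```text
time: 35.63
ee_pos: [0.7051, -0.0288, 0.1472]
eef_rot: [0.0, 0.807, 0.591, 0.0]
contact_force: [-1.2, 0.1, 1.6]
finger_gap: 0.0138
gripper_force: 50.0
```

Run:
```python
from h import *
st=ctrl.read_state();yaw=-17.6
print(st['ee_pos'],st['contact_force'],st['wrist_torque'])
s=snap('side'); c=s['color'].astype(int); m=(c[:,:,0]>75)&(c[:,:,1]>60)&(c[:,:,2]<70)&(c[:,:,0]-c[:,:,2]>50)&(s['range_z']>0)
for bl,a,ce in blobs(s,m,500): 
    P=np.array([s['R'].T@(ray(s,(r,k))*s['range_z'][r,k]-s['t']) for r,k in zip(*np.nonzero(cv2.erode(bl.astype(np.uint8),np.ones((3,3)))))])
    P=P[abs(P[:,1]+.02)<.1]
    u=P[:,:2]@[np.cos(np.radians(yaw)),np.sin(np.radians(yaw))]; Q=np.c_[u,P[:,2]]*1000; print(ce,len(P),Q.min(0),Q.max(0),cv2.minAreaRect(Q.astype(np.float32)))
```

```text
[ 0.70505542 -0.02881037  0.14722246] [-1.22390138  0.06169881  1.62151413] [-0.02409286  0.38923963 -0.01986404]
[290.80477327 222.21336516] 1793 [566.64387073  91.02792424] [687.23149889 121.77240374] ((626.949462890625, 106.44783782958984), (30.597469329833984, 120.5666732788086), 89.85152435302734)
```

>>> {"method": "apply_moves", "body": {
  "commands": [
    [[0, 0, -0.015, 0], [0, 0, -0.015, 0], [0, -0.012, -0.015, 0], [0, -0.012, -0.015, 0], [0, -0.012, -0.007, 0], [0, -0.012, -0.002, 0], [0, -0.012, 0, 0], [0, -0.012, 0, 0]]
  ]
}}

```text
time: 36.35
ee_pos: [0.7016, -0.0277, 0.1472]
eef_rot: [0.0, 0.807, 0.591, 0.0]
contact_force: [-2.1, -0.1, 2.9]
finger_gap: 0.0137
gripper_force: 50.0
```

>>> {"method": "apply_moves", "body": {
  "commands": [
    [[0, 0, 0, 0], [0, 0, 0, 0], [0, 0, 0, 0], [0, 0, 0, 0]]
  ],
  "jaw": 24,
  "grip_force": 5
}}

```text
time: 36.68
ee_pos: [0.7015, -0.0277, 0.1463]
eef_rot: [-0.0, 0.807, 0.591, 0.0]
contact_force: [0.2, 0.7, -0.9]
finger_gap: 0.024
gripper_force: 0.0
```

>>> {"method": "apply_moves", "body": {
  "commands": [
    [[0, 0, -0.03, 0], [0, 0, -0.08, 0], [0, 0, -0.15, 0], [0, 0, -0.3, 0], [0, 0, -0.4, 0], [0, 0.3, -0.4, 0], [-0.6, 0.2, -0.4, 0], [-0.6, 0.2, -0.4, 0], [-0.6, 0, -0.4, 0], [-0.6, 0, -0.4, 0], [-0.6, 0, -0.4, 0]]
  ]
}}

```text
time: 37.6
ee_pos: [0.6453, -0.2021, 0.2682]
eef_rot: [0.001, 0.808, 0.59, 0.0]
contact_force: [-0.4, -0.9, -0.1]
finger_gap: 0.0239
gripper_force: 0.0
```

Run:
```python
from h import *
st=ctrl.read_state();yaw=-17.6
print(st['ee_pos'],st['contact_force'])
s=snap('side'); c=s['color'].astype(int); m=(c[:,:,0]>75)&(c[:,:,1]>60)&(c[:,:,2]<70)&(c[:,:,0]-c[:,:,2]>50)&(s['range_z']>0)
for bl,a,ce in blobs(s,m,500): 
    P=np.array([s['R'].T@(ray(s,(r,k))*s['range_z'][r,k]-s['t']) for r,k in zip(*np.nonzero(cv2.erode(bl.astype(np.uint8),np.ones((3,3)))))])
    P=P[abs(P[:,1]+.02)<.1]
    u=P[:,:2]@[np.cos(np.radians(yaw)),np.sin(np.radians(yaw))]; Q=np.c_[u,P[:,2]]*1000; print(ce,len(P),Q.min(0),Q.max(0),cv2.minAreaRect(Q.astype(np.float32)))
s=snap('top'); r,g,b=[s['color'][:,:,i].astype(int) for i in range(3)]
for mm,a,c in blobs(s,(r>120)&(g>100)&(b<90),100): print(a,rect(s,mm,.12)[0])
for mm,a,c in blobs(s,(r>150)&(g<60)&(b<60),40): print('red',c,a)
for p,a in stones(s): print(p,a)
```

```text
[ 0.64529744 -0.20212914  0.26824578] [-0.38561667 -0.86091334 -0.06825844]
[292.07094595 222.74469112] 1763 [563.92339932  90.40230668] [682.70929526 121.64734503] ((623.308837890625, 105.93702697753906), (118.84733581542969, 31.19317626953125), 0.25730323791503906)
3202 ((648.9766845703125, -11.300765991210938), (99.5008773803711, 126.85416412353516), 72.5367431640625)
red [270.99367089 179.55379747] 316
[ 0.85412534 -0.59776208] 33
[ 0.7033022  -0.20322798] 119
[ 0.70087758 -0.53246849] 77
```

```bash
python3 -c "
from h import *
print(ticket.job_done())"
```

```text
the job is handed in; nothing more can be done
None
```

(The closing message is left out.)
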